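# Sort keyed levers onto their fixture

## Robot

A 6-joint arm with a two-finger parallel gripper is mounted at the origin on the work surface; the furniture and walls round the work are solid. World frame = base frame: x ahead of the robot, y to its left, z up, the work surface at z = 0. Lengths are in m, angles in degrees, forces in N, time in s.
With the tool pointing down it reaches from about 0.375 to 0.9 m from the base axis. Payload 3.1 kg.
Tool frame: the origin (TCP) lies at the very end of the fingers, on their centre line; the grasp point (between the pads) lies bot.grip_point_offset behind it (bot.grip_point_offset is the distance from the TCP to the grasp point, in m); z points along the fingers, y is the line along which they close (so a half turn about z gives the same grasp; the last joint's range is limited). The gripper opens to 87 mm and grips with 3 to 60 N. Pads are 19 mm wide; open, the fingers measure 117 mm over their backs; the gripper's body (75 mm by 190 mm) begins 51 mm behind the grasp point.
Start: joints at [-79.04, 30.224, 82.088, -0, 67.689, -10.227], TCP at [0.226, -0.583, 0.223] pointing down, gripper open.
Joint ranges: [-176.69, 176.69], [-43.24, 126.21], [12.49, 139.97], [-82, 262], [0, 151.66], [-163.58, 163.58]. Speed limits (degrees/s): [159.86, 159.86, 180, 180, 180, 180].

## Interface

Orientations are given as a 3x3 rotation matrix whose columns are the frame's x, y, z axes.
In Python, from rig import bot, viewer, ticket gives the robot as it stands.
- The arm moves only by the tool servo_tool, never from a script. Its argument "targets" is a list of rows, each an object with "offset": the shift along the tool's x, y, z in m, a list of three; "dr": the turn, a rotation vector about the tool's x, y, z in degrees, a list of three. In form: [{"offset": [x, y, z], "dr": [ax, ay, az]}, ...]. A call has 1 to 20 rows; each row is the pose to reach, as a shift and turn from the pose commanded when the call began, along the tool's axes at that moment; what a row does not reach only later rows make up. A row lasts 1/12 s, in which the tool goes at most 41.7 mm and 7.16 degrees, less where a joint would pass 70% of its speed; a pose out of reach is approached as far as the arm can. A call with a gripper value outside its range is refused whole. "gripper" is the gripper command: -1 is fully open, 1 is shut, values between are in proportion, set as the call begins (left out, the last holds). The fingers move at their own pace and stop on an object; the grip force is fixed at half the most. Time passes only in rows, so rows that repeat a pose let the fingers close. It gives the time, the measured TCP pose, the force, the opening and the grip force at its end, in the units of the state.
- bot.read_state(): the state, without advancing time (a new reading comes with each control period).
- viewer.capture(name): name is "scene" or "top" or "wrist"; returns a dict with "color" (400x640x3 uint8, red, green, blue), "camera_matrix" (3x3 intrinsics, pixels), "R" (3x3) and "t" (3): a world point X has camera coordinates R X + t. Camera axes: x right, y down, z forward; pixel columns grow to the right and rows downward; lengths in m; the calibration is good to about 2 mm. A picture is of the moment at which its call begins. There is no depth.
- ticket.hand_in(): hands the job in; it is judged then, once.
The state is a dict: "time_s": time; "joint_positions": joint angles; "qvel": joint speeds; "tau": joint torques, N m; "position": TCP position; "tcp_rot": TCP orientation; "force": force on the tool from outside, world axes, zero at the start; "moment": the same for the moment, N m; "opening": opening from 0.0 (shut) to 1.0 (fully open); "grasp_force": force on a finger pad.
Only numpy, scipy, OpenCV 4.12 (cv2) and the standard library are available. Lean on these libraries where they do the work, as an engineer would, in place of code of your own. Each camera call takes 0.05 s, during which the arm holds its last target. There are 200 camera calls.

## Task

Swing the fixture's rest bar over, away from you, until it snaps over centre and stays home, level. Then sort the levers by where the keyway is cut, seen from above along the arm from hub to eye: seat each left-hand one (keyway on the left) on a stub shaft keyed on the left and each right-hand one on a stub shaft keyed on the right, one to a shaft, fully down on the collar with its arm pointing away from you and resting on the bar between the pins; a miscut one (keyway in line with the arm) fits no shaft and goes into the empty deep blue scrap bin that stands on the bench just left of the fixture. Leave the hex key and the tape measure where they lie.

Things in the scene. Friction and masses are not known exactly. Their poses are not given: they have to be found in the camera images.
- fixture: fixed loading fixture: aluminium plate 85 mm (x, -40 to +45) by 392 (y) by 10; four stub shafts in a row at x = 0, y = -114, -38, 38, 114 mm; a rail along the robot's side (x = -37 to -29, 44 mm high) that no arm can lie across; pivot ears at y = +-180, 36 high. Origin on the bench under the row's middle; x points away from the robot, as the seated arms must
- rest_bar (a joint): steel bail hinged along the fixture's y: 0 = folded back over the stub shafts; grows swinging up and over, away from the robot; 2.0 = home, level. An over-centre spring resists (about 6 N at the bar) and throws it back to 0 if let go before 1.5; past 1.6 it snaps to 2.0 and stays. Home, its top is level with the collars and carries the arm ends, each between two pins (26 mm clear, 14 high)
- bar_grip (a point): middle of the rest bar, on its axis: round bar of 12 mm, 340 long, along the fixture's y, 80 mm from the hinge; red sleeve of 15 mm over the middle 34 mm; the nearest pins are 22 mm to either side. Its height: 97 mm folded back, 24 mm at home
- bar_hinge (a point): point on the rest bar's hinge axis, in the fixture's middle: 10 mm beyond the row of stub shafts, 24 mm above the bench
- scrap_bin: empty deep blue moulded open bin fixed to the bench to the left of the fixture, 227 mm (x) by 152 mm (y), 115 mm high at the far end and sides, 58 mm at the low front end (-x); floor 2 to 7 mm. Origin: centre of its underside
- stub_l1: fixed bright stub shaft of 18 mm on a dark collar 30 mm across; brass key 5.5 mm wide on its left (+y), reaching 13 mm from the axis: takes a left-hand lever. Origin: shaft axis, on the plate's top, 10 mm above the bench; collar top (the seat) 20 mm above it, key top 44, chamfered end 56; x as the fixture's. Its place in the row varies
- stub_l2: fixed bright stub shaft of 18 mm on a dark collar 30 mm across; brass key 5.5 mm wide on its left (+y), reaching 13 mm from the axis: takes a left-hand lever. Origin: shaft axis, on the plate's top, 10 mm above the bench; collar top (the seat) 20 mm above it, key top 44, chamfered end 56; x as the fixture's. Its place in the row varies
- stub_r1: fixed bright stub shaft of 18 mm on a dark collar 30 mm across; brass key 5.5 mm wide on its right (-y), reaching 13 mm from the axis: takes a right-hand lever. Origin: shaft axis, on the plate's top, 10 mm above the bench; collar top (the seat) 20 mm above it, key top 44, chamfered end 56; x as the fixture's. Its place in the row varies
- stub_r2: fixed bright stub shaft of 18 mm on a dark collar 30 mm across; brass key 5.5 mm wide on its right (-y), reaching 13 mm from the axis: takes a right-hand lever. Origin: shaft axis, on the plate's top, 10 mm above the bench; collar top (the seat) 20 mm above it, key top 44, chamfered end 56; x as the fixture's. Its place in the row varies
- lever_1: dark steel lever, left-hand: keyway left of the arm, at +y (yellow dab by it). Hub 40 mm wide, 28 high, bore 20, keyway 7.5 wide to 14 mm from the axis; flats 36 mm apart at y = +-18 to grip; arm 16 wide, 10 thick, eye 25 across at 85 mm. Flat underside, 0.14 to 0.22 kg, balance point 25 mm out on the arm. Origin: bore axis, underside; x along the arm, z up. Lies right way up; may be absent
- lever_2: dark steel lever, left-hand: keyway left of the arm, at +y (yellow dab by it). Hub 40 mm wide, 28 high, bore 20, keyway 7.5 wide to 14 mm from the axis; flats 36 mm apart at y = +-18 to grip; arm 16 wide, 10 thick, eye 25 across at 85 mm. Flat underside, 0.14 to 0.22 kg, balance point 25 mm out on the arm. Origin: bore axis, underside; x along the arm, z up. Lies right way up; may be absent
- lever_3: dark steel lever, right-hand: keyway right of the arm, at -y (yellow dab by it). Hub 40 mm wide, 28 high, bore 20, keyway 7.5 wide to 14 mm from the axis; flats 36 mm apart at y = +-18 to grip; arm 16 wide, 10 thick, eye 25 across at 85 mm. Flat underside, 0.14 to 0.22 kg, balance point 25 mm out on the arm. Origin: bore axis, underside; x along the arm, z up. Lies right way up; may be absent
- lever_4: dark steel lever, right-hand: keyway right of the arm, at -y (yellow dab by it). Hub 40 mm wide, 28 high, bore 20, keyway 7.5 wide to 14 mm from the axis; flats 36 mm apart at y = +-18 to grip; arm 16 wide, 10 thick, eye 25 across at 85 mm. Flat underside, 0.14 to 0.22 kg, balance point 25 mm out on the arm. Origin: bore axis, underside; x along the arm, z up. Lies right way up; may be absent
- lever_5: dark steel lever, miscut: keyway in line with the arm, at +x (yellow dab by it). Hub 40 mm wide, 28 high, bore 20, keyway 7.5 wide to 14 mm from the axis; flats 36 mm apart at y = +-18 to grip; arm 16 wide, 10 thick, eye 25 across at 85 mm. Flat underside, 0.14 to 0.22 kg, balance point 25 mm out on the arm. Origin: bore axis, underside; x along the arm, z up. Lies right way up; may be absent
- lever_6: dark steel lever, miscut: keyway in line with the arm, at +x (yellow dab by it). Hub 40 mm wide, 28 high, bore 20, keyway 7.5 wide to 14 mm from the axis; flats 36 mm apart at y = +-18 to grip; arm 16 wide, 10 thick, eye 25 across at 85 mm. Flat underside, 0.14 to 0.22 kg, balance point 25 mm out on the arm. Origin: bore axis, underside; x along the arm, z up. Lies right way up; may be absent
- hex_key: dark hex key, 120 mm, before a tall black upright fixed to the bench at about x = 0.44, y = -0.42 m (keep the arm clear of that), lying loose on the bench; not part of the job. Origin: centre of its underside
- tape_measure: yellow tape measure, 64x69x32 mm, lying loose on the bench; not part of the job. Origin: centre of its underside
Mind the look-alikes: they are no part of the job. What is shaped like the lever_4 but brown is not meant.

How it is judged:
By the outcome, as a careful person would: the job done as asked, in the order asked, and still so for the second after the job is handed in, with the robot touching nothing.
Of lever_1, lever_2, lever_3, lever_4, lever_5, lever_6 only 4 to 6 are there at a start; the rules pass over those that are not, and their reading is None.
At some moment in a run one of lever_1, lever_2, lever_3, lever_4, lever_5, lever_6 may be knocked a few centimetres aside while the robot is not near it.
Once in a run the grip may slacken for a moment while it holds something.
It also fails if it takes over 210 s, if anything falls off the work surface, if the arm or the gripper's body presses on something with over 40 N, if the wrist force passes 120 N, or if a joint passes its speed limit or range.

## Working session

There is one attempt and no reset: what is moved stays moved. The work goes in short steps, Python scripts to look and compute and a tool call to move; the robot and the scene stay as the last step left them, time stands still between calls to the robot, and variables do not carry over. Pictures are saved under pics/ and viewed, at most 14 in all, crops included, and the job is handed in when it is done.

Besides the shell and the picture viewer there is one more tool, called after "Call:" in YAML: its name, and indented under it one key for each argument. servo_tool: Moves the arm, as the interface text tells. Its arguments: {"type":"object","properties":{"targets":{"type":"array"},"gripper":{"type":"number"}},"required":["targets"]}

```bash
ls; mkdir -p pics
python3 - <<'E'
from rig import bot,viewer
import cv2,numpy as np
s=bot.read_state();print(s['time_s'],s['position'],s['tcp_rot'],bot.grip_point_offset,s['opening'])
for n in("scene","top"):
    d=viewer.capture(n);cv2.imwrite(f'pics/{n}0.png',d['color'][...,::-1]);np.savez(f'{n}0.npz',**d)
    R,t=d['R'],d['t'];print(n,-R.T@t,R.tolist(),d['camera_matrix'].tolist())
E
```

```text
pics
0.0 [ 0.22575224 -0.58201673  0.22155576] [[ 9.32408948e-01  3.61404734e-01 -4.14706161e-04]
 [ 3.61404774e-01 -9.32406620e-01  2.11746435e-03]
 [ 3.78586871e-04 -2.12421949e-03 -9.99997672e-01]] 0.0187 1.0001208840630649
scene [ 0.94489313 -0.58361579  1.22041293] [[0.7782510868221889, 0.6279530316540368, -0.0004856918632935968], [0.4993285083839577, -0.6193094391726354, -0.6059099431984324], [-0.3807837792962479, 0.4713075520169182, -0.7955330947463382]] [[480.9122824786366, 0.0, 315.2981780640202], [0.0, 480.9122824786366, 198.82015450085322], [0.0, 0.0, 1.0]]
top [0.18459921 0.07288002 1.22140882] [[0.00640821196000589, -0.9997756621749485, -0.020188118835577976], [-0.9807978886143046, -0.002348746458657444, -0.19501278183697385], [0.1949216163210172, 0.02105014756995126, -0.9805929098143049]] [[406.99596623979573, 0.0, 320.1816332294022], [0.0, 406.99596623979573, 204.5668637519615], [0.0, 0.0, 1.0]]
```

View pics/top0.png

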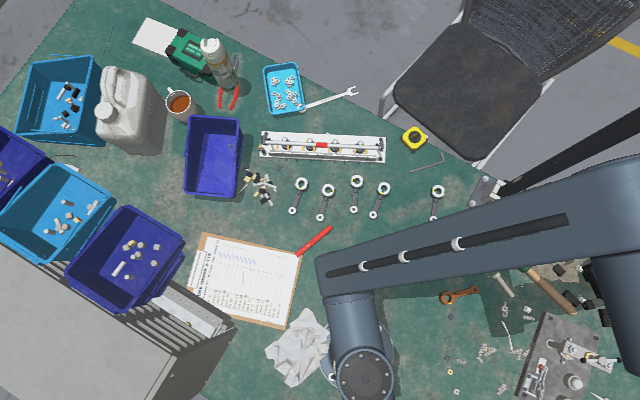

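View pics/scene0.png

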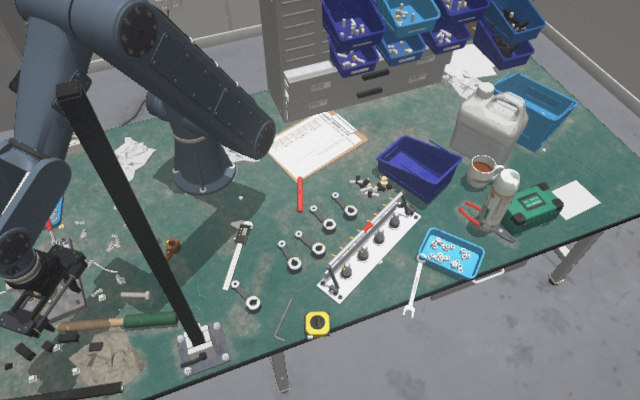

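Top view: five dark levers near (302,185), (328,190), (357,182), (383,188), (437,190). The brown look-alike is at (460,296), the fixture spans (260..385,147), and the empty deep blue bin is at (212,157). Next I'll enlarge.

```bash
cat > h.py <<'E'
import numpy as np,cv2
def ray(d,u,v,z):
    K,R,t=d['camera_matrix'],d['R'],d['t']
    c=-R.T@t; w=R.T@np.linalg.solve(K,[u,v,1.]); return c+w*(z-c[2])/w[2]
def proj(d,X):
    p=d['camera_matrix']@(d['R']@np.asarray(X,float)+d['t']); return p[:2]/p[2]
def cap(n,f=None):
    from rig import viewer
    d=viewer.capture(n)
    if f: np.savez(f+'.npz',**d)
    return d
def crop(d,x0,y0,x1,y1,s,f):
    im=cv2.resize(d['color'][y0:y1,x0:x1,::-1],None,fx=s,fy=s,interpolation=cv2.INTER_CUBIC); cv2.imwrite('pics/'+f,im)
E
python3 - <<'E'
from h import *
d=dict(np.load('top0.npz'));e=dict(np.load('scene0.npz'))
a=cv2.resize(d['color'][122:224,250:450,::-1],None,fx=4,fy=4,interpolation=cv2.INTER_CUBIC)
cv2.imwrite('pics/c1.png',a)
b=cv2.resize(e['color'][180:320,220:430,::-1],None,fx=3.8,fy=3.8,interpolation=cv2.INTER_CUBIC)
cv2.imwrite('pics/c2.png',b)
for u,v in[(302,185),(328,190),(357,182),(383,188),(437,190),(260,150),(386,150),(212,157),(415,138)]:print(u,v,ray(d,u,v,.02))
E
```

```text
302 185 [0.48397277 0.15438309 0.02      ]
328 190 [0.46848249 0.07525888 0.02      ]
357 182 [ 0.49358534 -0.01276499  0.02      ]
383 188 [ 0.47496802 -0.09107943  0.02      ]
437 190 [ 0.46902058 -0.25320198  0.02      ]
260 150 [0.59557175 0.28652817 0.02      ]
386 150 [ 0.59537848 -0.10314064  0.02      ]
212 157 [0.57291992 0.43499254 0.02      ]
415 138 [ 0.63425209 -0.19361825  0.02      ]
```

View pics/c1.png

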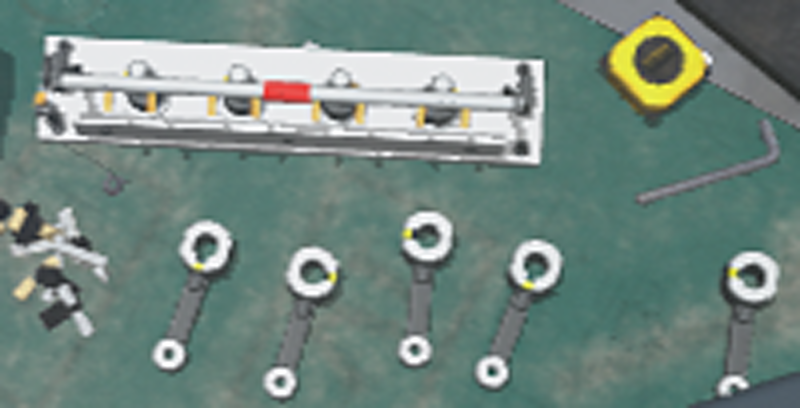

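View pics/c2.png

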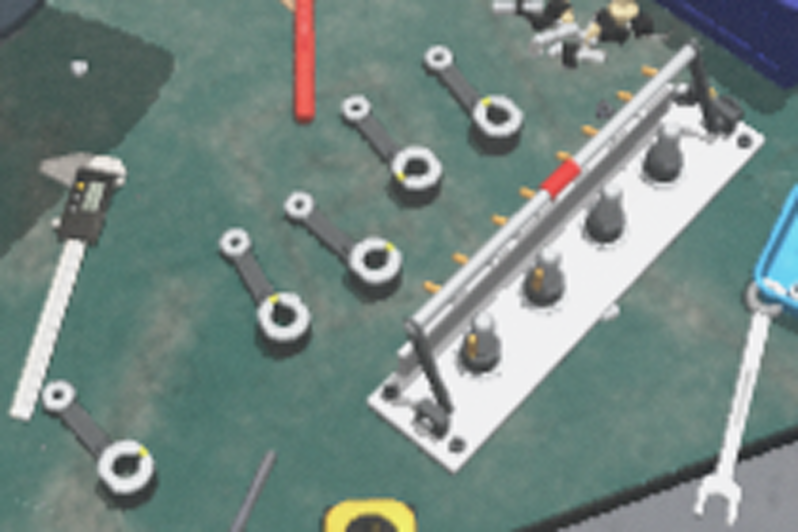

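The enlarged crops show these hubs, with arms pointing toward the robot:
- A (302,184): dab on the arm side, so miscut.
- B (328,190): dab at image right, so left-hand.
- C (357,181): dab at image left, so right-hand.
- D (384,188): dab on the arm side, so miscut.
- E (438,190): dab at image left, so right-hand.

The stub keys look right-hand on the two nearer -y (brass visible at crop (475,345) and (540,278)). The other two are hidden. Next I'll measure the fixture, bin and levers.

Run:
```python
from h import *
d=dict(np.load('top0.npz'));c=d['color'].astype(int)
hsv=cv2.cvtColor(d['color'],cv2.COLOR_RGB2HSV)
m=((hsv[...,1]<40)&(hsv[...,2]>185)).astype(np.uint8); m[:120]=0;m[170:]=0;m[:,:250]=0;m[:,395:]=0
m=cv2.morphologyEx(m,cv2.MORPH_CLOSE,np.ones((7,7)))
k=max(cv2.findContours(m,0,2)[0],key=cv2.contourArea)
P=np.array([ray(d,u,v,.010)[:2] for u,v in k[:,0]],np.float32)
r=cv2.minAreaRect(P*1000);print('plate',r)
def red(d,box):
    h=cv2.cvtColor(d['color'],cv2.COLOR_RGB2HSV);mm=((h[...,0]<6)|(h[...,0]>174))&(h[...,1]>150)
    x0,y0,x1,y1=box;q=np.argwhere(mm[y0:y1,x0:x1]).mean(0);return q[1]+x0,q[0]+y0
u,v=red(d,(300,135,345,155));print('sleeve',u,v,ray(d,u,v,.102))
e=dict(np.load('scene0.npz'));u,v=red(e,(350,210,380,240));print('sleeve scene',u,v,ray(e,u,v,.1))
# hubs
for n,(u,v) in dict(A=(302,184),B=(328,190),C=(357,182),D=(384,188),E=(438,191)).items():
    g=np.zeros_like(m);g[v-14:v+14,u-11:u+12]=1
    w=((hsv[...,1]<70)&(hsv[...,2]>160)).astype(np.uint8)*g
    kk=max(cv2.findContours(w,0,2)[0],key=cv2.contourArea);(x,y),rad=cv2.minEnclosingCircle(kk)
    g=np.zeros_like(m);g[v+16:v+34,u-18:u+8]=1;w2=((hsv[...,1]<70)&(hsv[...,2]>160)).astype(np.uint8)*g
    ks=cv2.findContours(w2,0,2)[0]
    h=ray(d,x,y,.028);s=n,h.round(4),round(rad*2/400*1.17,3)
    if ks:
        kk=max(ks,key=cv2.contourArea);(x,y),_=cv2.minEnclosingCircle(kk);q=ray(d,x,y,.01);f=q-h;s+=(q.round(4),np.hypot(*f[:2]).round(4),np.degrees(np.arctan2(f[1],f[0])).round(1))
    print(*s)
```

```text
plate ((612.4888305664062, 92.59266662597656), (388.92010498046875, 86.40801239013672), 87.01658630371094)
sleeve 321.0 144.5 [0.58408132 0.09567915 0.102     ]
sleeve scene 367.125 226.3 [0.58269726 0.09601127 0.1       ]
A [0.4895 0.1569 0.028 ] 0.038 [0.4084 0.1851 0.01  ] 0.0859 160.8
B [0.4702 0.0765 0.028 ] 0.039 [0.3872 0.1002 0.01  ] 0.0863 164.1
C [ 0.4969 -0.0111  0.028 ] 0.037 [ 0.4135 -0.002   0.01  ] 0.0839 173.7
D [ 0.4738 -0.0925  0.028 ] 0.038 [ 0.3953 -0.059   0.01  ] 0.0854 156.9
E [ 0.4649 -0.2542  0.028 ] 0.038 [ 0.3836 -0.2397  0.01  ] 0.0826 169.9
```

```bash
cat >> h.py <<'E'
O=np.array([.609,.0935,0.]);FY=-3.0
def setfix(x,y,f):
    global O,FY; O=np.array([x,y,0.]);FY=f
def fx(x,y,z):
    a=np.radians(FY);return O+[x*np.cos(a)-y*np.sin(a),x*np.sin(a)+y*np.cos(a),z]
def go(*tg):
    """targets (pos,yaw deg of tool x, tool straight down) -> offset mm, dr deg"""
    from rig import bot
    s=bot.read_state();R=np.array(s['tcp_rot']);p=np.array(s['position'])
    print('now',p.round(4),'yaw',np.degrees(np.arctan2(R[1,0],R[0,0])).round(2),'F',np.round(s['force'],1),'t',round(s['time_s'],1),'open',round(s['opening'],3),'j',np.round(s['joint_positions'],0).tolist())
    for q,y in tg:
        a=np.radians(y);Rt=np.array([[np.cos(a),np.sin(a),0],[np.sin(a),-np.cos(a),0],[0,0,-1]])
        r=cv2.Rodrigues(R.T@Rt)[0].ravel()
        print((R.T@(np.array(q)-p)).round(4).tolist(),np.degrees(r).round(1).tolist())
E
python3 -c "
from h import *
go(((.28,-.33,.22),10),((.40,-.1,.22),0),(fx(-.06,0,.20),-3))"
```

```text
now [ 0.2258 -0.5821  0.2217] yaw 21.19 F [ 0.5 -0.5  0.2] t 0.1 open 0.999 j [-79.0, 30.0, 82.0, -0.0, 68.0, -10.0]
[0.1417, -0.2154, 0.0021] [-0.1, -0.0, 11.2]
[0.3367, -0.3865, 0.0025] [-0.1, 0.0, 21.2]
[0.5467, -0.5159, 0.0228] [-0.1, 0.0, 24.2]
```

Call:
servo_tool:
  targets:
    - {"offset": [0.024, -0.036, 0], "dr": [0, 0, 2]}
    - {"offset": [0.047, -0.072, 0], "dr": [0, 0, 4]}
    - {"offset": [0.07, -0.108, 0], "dr": [0, 0, 6]}
    - {"offset": [0.094, -0.144, 0.001], "dr": [0, 0, 8]}
    - {"offset": [0.118, -0.18, 0.001], "dr": [0, 0, 10]}
    - {"offset": [0.142, -0.215, 0.002], "dr": [0, 0, 11.2]}
    - {"offset": [0.174, -0.243, 0.002], "dr": [0, 0, 13]}
    - {"offset": [0.206, -0.271, 0.002], "dr": [0, 0, 15]}
    - {"offset": [0.239, -0.3, 0.002], "dr": [0, 0, 16]}
    - {"offset": [0.271, -0.329, 0.002], "dr": [0, 0, 18]}
    - {"offset": [0.304, -0.358, 0.002], "dr": [0, 0, 20]}
    - {"offset": [0.337, -0.386, 0.002], "dr": [0, 0, 21]}
    - {"offset": [0.37, -0.407, 0.005], "dr": [0, 0, 22]}
    - {"offset": [0.405, -0.429, 0.008], "dr": [0, 0, 22.5]}
    - {"offset": [0.44, -0.45, 0.011], "dr": [0, 0, 23]}
    - {"offset": [0.475, -0.472, 0.015], "dr": [0, 0, 23.5]}
    - {"offset": [0.511, -0.494, 0.02], "dr": [0, 0, 24]}
    - {"offset": [0.547, -0.516, 0.023], "dr": [-0.1, 0, 24.2]}
    - {"offset": [0.547, -0.516, 0.023], "dr": [-0.1, 0, 24.2]}
    - {"offset": [0.547, -0.516, 0.023], "dr": [-0.1, 0, 24.2]}
  gripper: 1

```text
time_s: 1.77
position: [0.5511, 0.0989, 0.1988]
tcp_rot: [[0.999, -0.048, 0.001], [-0.048, -0.999, -0.001], [0.001, 0.001, -1.0]]
force: [-1.0, -0.2, -0.6]
opening: 0.001
grasp_force: 0.0
```

Run:
```python
from h import *
w=cap('wrist','w1');crop(w,0,0,640,400,1,'w1.png')
from rig import bot
s=bot.read_state();R=np.array(s['tcp_rot']);p=s['position']
c=-w['R'].T@w['t'];print('cam in tool',R.T@(c-p),'axes',(w['R']@R).round(2).tolist(),w['camera_matrix'][0,0])
# sleeve
h=cv2.cvtColor(w['color'],cv2.COLOR_RGB2HSV);mm=((h[...,0]<6)|(h[...,0]>174))&(h[...,1]>150)
q=np.argwhere(mm);print(len(q),q.min(0),q.max(0))
u=(q[:,1].min()+q[:,1].max())/2;v=(q[:,0].min()+q[:,0].max())/2;print(ray(w,u,v,.1))
go((fx(-.046,0,.083),-3))
```

```text
cam in tool [ 0.0757648  -0.0010727  -0.16198486] axes [[0.0, 1.0, 0.0], [-0.96, 0.0, -0.27], [-0.27, -0.0, 0.96]] 342.88502886149956
1080 [27  0] [399 639]
[0.54064587 0.1029513  0.1       ]
now [0.5494 0.0971 0.1988] yaw -2.83 F [ 0.5  0.1 -0.2] t 1.8 open 0.007 j [-1.0, 27.0, 93.0, -0.0, 60.0, 92.0]
[0.0139, 0.0003, 0.1158] [0.1, 0.1, 0.2]
```

View pics/w1.png

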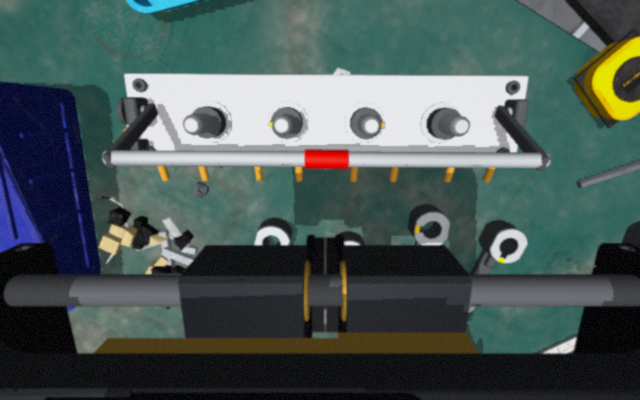

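Wrist view: red sleeve at about (327,159), pins pointing toward the robot. Keys are left at (270,122) and right at (383,122). Fingers are at (325,290).

Run:
```python
from h import *
w=dict(np.load('w1.npz'))
h=cv2.cvtColor(w['color'],cv2.COLOR_RGB2HSV);mm=((h[...,0]<6)|(h[...,0]>174))&(h[...,1]>150)
q=np.argwhere(mm[140:180,290:360]);u=q[:,1].mean()+290;v=q[:,0].mean()+140;print(u,v,ray(w,u,v,.101), 'expected',fx(-.0233,0,.097))
for uv in[(126,73),(527,75)]:print(ray(w,*uv,.01),end=' ')
print('corners exp',fx(.045,.196,.01),fx(.045,-.196,.01))
# stub tops bright
for uv in[(216,120),(294,123),(372,126),(460,127)]:print(ray(w,*uv,.066),end=' ')
print([fx(0,y,.066).round(3) for y in(.114,.038,-.038,-.114)])
```

```text
326.17704517704516 159.05372405372407 [0.58384101 0.0956014  0.101     ] expected [0.58573193 0.09471943 0.097     ]
[0.66159446 0.28423597 0.01      ] [ 0.64139881 -0.10115195  0.01      ] corners exp [0.66419618 0.28687627 0.01      ] [ 0.64368048 -0.10458651  0.01      ]
[0.61551329 0.18635477 0.066     ] [0.60994733 0.12127727 0.066     ] [0.60435404 0.05588018 0.066     ] [ 0.59999122 -0.01816849  0.066     ] [array([0.615, 0.207, 0.066]), array([0.611, 0.131, 0.066]), array([0.607, 0.056, 0.066]), array([ 0.603, -0.02 ,  0.066])]
```

```bash
sed -i 's/^O=.*/O=np.array([.607,.0945,0.]);FY=-3.0/' h.py
python3 - <<'E'
from h import *
T=[(fx(-.046,0.0005,.083),-3)]
for p in [114.6,105,95,85,75,65,55,45,35,25,17,10]:
    a=np.radians(p);T.append((fx(.010+.08*np.cos(a)-.0155,.0005,.024+.08*np.sin(a)-.014),-3))
go(*T)
E
```

```text
now [0.5494 0.0971 0.1988] yaw -2.83 F [ 0.5  0.1 -0.2] t 1.8 open 0.007 j [-1.0, 27.0, 93.0, -0.0, 60.0, 92.0]
[0.0118, -0.0011, 0.1158] [0.1, 0.1, 0.2]
[0.019, -0.0011, 0.116] [0.1, 0.1, 0.2]
[0.0316, -0.001, 0.1115] [0.1, 0.1, 0.2]
[0.0453, -0.001, 0.109] [0.1, 0.1, 0.2]
[0.0593, -0.001, 0.109] [0.1, 0.1, 0.2]
[0.073, -0.0009, 0.1114] [0.1, 0.1, 0.2]
[0.0861, -0.0009, 0.1162] [0.1, 0.1, 0.2]
[0.0982, -0.0009, 0.1231] [0.1, 0.1, 0.2]
[0.1089, -0.0009, 0.1321] [0.1, 0.1, 0.2]
[0.1179, -0.0009, 0.1428] [0.1, 0.1, 0.2]
[0.1249, -0.0009, 0.1548] [0.1, 0.1, 0.2]
[0.1289, -0.0009, 0.1652] [0.1, 0.1, 0.2]
[0.1312, -0.0009, 0.1747] [0.1, 0.1, 0.2]
```

Call:
servo_tool:
  targets:
    - {"offset": [0.005, -0.001, 0.04], "dr": [0.1, 0.1, 0.2]}
    - {"offset": [0.006, -0.001, 0.08], "dr": [0.1, 0.1, 0.2]}
    - {"offset": [0.006, -0.001, 0.116], "dr": [0.1, 0.1, 0.2]}
    - {"offset": [0.006, -0.001, 0.116], "dr": [0.1, 0.1, 0.2]}
    - {"offset": [0.012, -0.001, 0.116], "dr": [0.1, 0.1, 0.2]}
    - {"offset": [0.019, -0.001, 0.116], "dr": [0.1, 0.1, 0.2]}
    - {"offset": [0.032, -0.001, 0.1115], "dr": [0.1, 0.1, 0.2]}
    - {"offset": [0.045, -0.001, 0.109], "dr": [0.1, 0.1, 0.2]}
    - {"offset": [0.059, -0.001, 0.109], "dr": [0.1, 0.1, 0.2]}
    - {"offset": [0.073, -0.001, 0.1115], "dr": [0.1, 0.1, 0.2]}
    - {"offset": [0.086, -0.001, 0.116], "dr": [0.1, 0.1, 0.2]}
    - {"offset": [0.098, -0.001, 0.123], "dr": [0.1, 0.1, 0.2]}
    - {"offset": [0.109, -0.001, 0.132], "dr": [0.1, 0.1, 0.2]}
    - {"offset": [0.118, -0.001, 0.143], "dr": [0.1, 0.1, 0.2]}
    - {"offset": [0.126, -0.001, 0.155], "dr": [0.1, 0.1, 0.2]}
    - {"offset": [0.13, -0.001, 0.165], "dr": [0.1, 0.1, 0.2]}
    - {"offset": [0.132, -0.001, 0.168], "dr": [0.1, 0.1, 0.2]}
    - {"offset": [0.132, -0.001, 0.168], "dr": [0.1, 0.1, 0.2]}

```text
time_s: 3.32
position: [0.6823, 0.0898, 0.0309]
tcp_rot: [[0.998, -0.056, 0.003], [-0.056, -0.998, 0.0], [0.003, -0.0, -1.0]]
force: [0.4, 1.2, 0.3]
opening: 0.004
grasp_force: 0.0
```

Run:
```python
from h import *
d=cap('top','top1');crop(d,250,115,400,225,5,'t1.png')
go((fx(.04,0,.22),-3),(fx(-.10,0,.22),-3))
```

```text
now [0.6821 0.09   0.0316] yaw -3.21 F [ 0.3 -0.1  1.2] t 3.4 open 0.005 j [-2.0, 48.0, 80.0, 0.0, 52.0, 91.0]
[-0.0346, -0.0005, -0.1886] [-0.0, -0.2, -0.2]
[-0.1746, 0.0, -0.189] [-0.0, -0.2, -0.2]
```

View pics/t1.png

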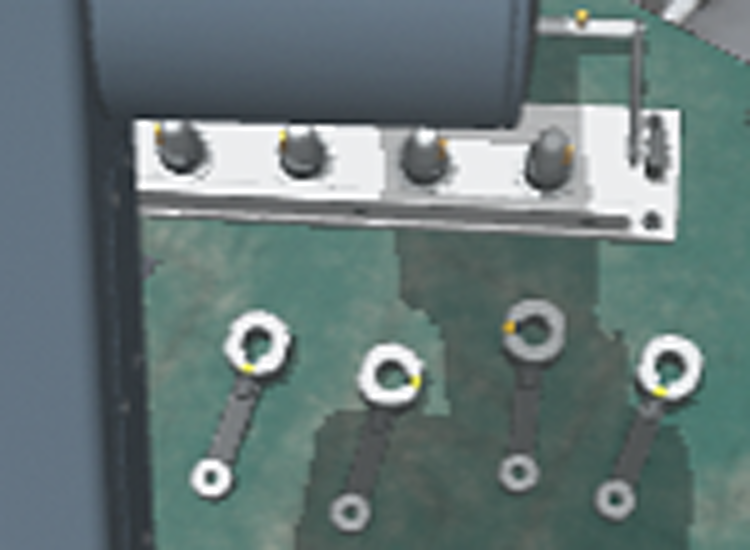

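The bar is home at the far side, with no contact. Keys along the row from the left are L, L, R, R (crop brass at 157, 283, 442, 570). Next: lift and go over lever B.

Run:
```python
from h import *
go((fx(.07,0,.22),-3),((.47,.0765,.16),-16))
```

```text
now [0.6821 0.09   0.0316] yaw -3.21 F [ 0.3 -0.1  1.2] t 3.4 open 0.005 j [-2.0, 48.0, 80.0, 0.0, 52.0, 91.0]
[-0.0046, -0.0006, -0.1885] [-0.0, -0.2, -0.2]
[-0.2106, 0.0253, -0.1292] [-0.0, -0.2, 12.8]
```

Call:
servo_tool:
  targets:
    - {"offset": [-0.002, 0, -0.04], "dr": [0, -0.2, -0.2]}
    - {"offset": [-0.003, 0, -0.08], "dr": [0, -0.2, -0.2]}
    - {"offset": [-0.005, 0, -0.12], "dr": [0, -0.2, -0.2]}
    - {"offset": [-0.02, 0.002, -0.15], "dr": [0, -0.2, 1]}
    - {"offset": [-0.05, 0.005, -0.17], "dr": [0, -0.2, 3]}
    - {"offset": [-0.09, 0.01, -0.17], "dr": [0, -0.2, 6]}
    - {"offset": [-0.13, 0.016, -0.16], "dr": [0, -0.2, 9]}
    - {"offset": [-0.17, 0.02, -0.15], "dr": [0, -0.2, 11]}
    - {"offset": [-0.2, 0.025, -0.14], "dr": [0, -0.2, 12.8]}
    - {"offset": [-0.211, 0.025, -0.129], "dr": [0, -0.2, 12.8]}
    - {"offset": [-0.211, 0.025, -0.129], "dr": [0, -0.2, 12.8]}
    - {"offset": [-0.211, 0.025, -0.129], "dr": [0, -0.2, 12.8]}
  gripper: 0.3

```text
time_s: 4.37
position: [0.4698, 0.0768, 0.161]
tcp_rot: [[0.961, -0.276, 0.001], [-0.276, -0.961, 0.0], [0.001, -0.001, -1.0]]
force: [0.4, 0.1, -0.3]
opening: 0.349
grasp_force: 0.0
```

Run:
```python
from h import *
w=cap('wrist','w2');crop(w,0,0,640,400,1,'w2.png')
go(((.4702,.0765,.16),-16))
from rig import bot
p=bot.read_state()['position'];print(proj(w,p),proj(w,(.4702,.0765,.028)))
```

```text
now [0.4714 0.0767 0.1614] yaw -16.01 F [ 0.7  0.1 -0.4] t 4.4 open 0.352 j [-4.0, 24.0, 107.0, 0.0, 49.0, 102.0]
[-0.0011, 0.0005, 0.0014] [-0.1, -0.2, -0.0]
[322.53734961 250.53515876] [324.25000141 189.18387221]
```

View pics/w2.png

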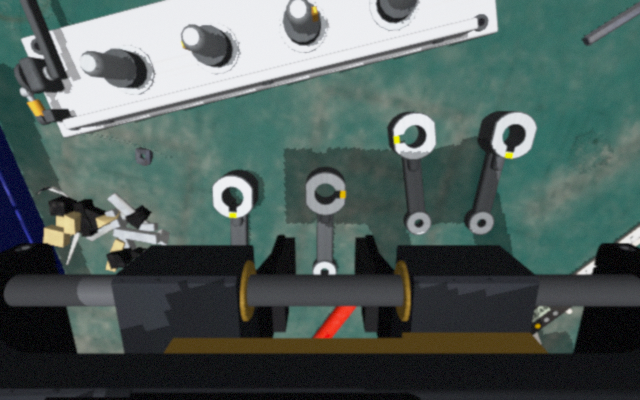

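Wrist view: hub A (234,195), B (326,191) in shadow with dab at its right (left-hand), C (412,135) dab left, D (514,135) dab on the arm side. Fingers at x≈278/370. Next I'll check pose noise and measure the hubs.

```bash
cat >> h.py <<'E'
def hub(d,u,v,r=30,z=.028):
    """outer circle of the bright top ring near (u,v) -> world point, diameter"""
    u,v=int(u),int(v);y0=max(v-r,0);x0=max(u-r,0)
    g=d['color'][y0:v+r,x0:u+r];h=cv2.cvtColor(g,cv2.COLOR_RGB2HSV)
    V=h[...,2];ok=h[...,1]<70
    c=V[ok&(np.hypot(*(np.indices(V.shape)-np.array([v-y0,u-x0])[:,None,None]))<r*.75)]
    m=((V>.72*np.percentile(c,90))&(ok|((h[...,0]>20)&(h[...,0]<35)&(h[...,1]>120)))).astype(np.uint8)
    ks=[k for k in cv2.findContours(m,0,2)[0] if cv2.contourArea(k)>40]
    k=min(ks,key=lambda k:np.hypot(*(np.array(cv2.minEnclosingCircle(k)[0])-[u-x0,v-y0])))
    P=np.array([ray(d,a+x0,b+y0,z)[:2] for a,b in cv2.convexHull(k)[:,0]],np.float32)*1000
    (x,y),rad=cv2.minEnclosingCircle(P); return np.array([x,y])/1000,2*rad
E
python3 - <<'E'
from h import *
from rig import bot
P=[];C=[];H=[]
for i in range(6):
    w=cap('wrist');s=bot.read_state();P.append(s['position']);C.append(-w['R'].T@w['t'])
    H.append([np.r_[hub(w,*uv)] for uv in[(234,195),(326,191),(412,135),(514,135)]] if 0 else [np.append(*hub(w,*uv)) for uv in[(234,195),(326,191),(412,135),(514,135)]])
P=np.array(P);C=np.array(C);print(P.mean(0),P.std(0)*1000);print(C.mean(0),C.std(0)*1000)
H=np.array(H);print(H.mean(0),H.std(0)[:,:2]*1000)
R=np.array(s['tcp_rot']);print('cam in tool',R.T@(C.mean(0)-P.mean(0)))
d=cap('top')
for uv in[(302,184),(328,190),(357,182),(384,188),(438,191)]:print(hub(d,*uv,r=12))
E
```

```text
[0.47129437 0.07663661 0.16092838] [0.6805315  0.03899144 0.34858751]
[0.54259011 0.05516178 0.32307232] [0.32524297 0.02632286 0.37533397]
[[ 4.85968353e-01  1.57699704e-01  3.85478802e+01]
 [ 4.65951172e-01  7.69934692e-02  3.82540843e+01]
 [ 4.93882487e-01 -1.00559123e-02  3.82593969e+01]
 [ 4.71217555e-01 -9.08503799e-02  3.84318473e+01]] [[0.05277988 0.06484256]
 [0.04380947 0.06508579]
 [0.09792143 0.11503662]
 [0.03220691 0.02370495]]
cam in tool [ 0.07446249  0.00090598 -0.16214014]
(array([0.48529562, 0.15561382]), 98.367919921875)
(array([0.46848294, 0.07684124]), 99.3480224609375)
(array([ 0.49245654, -0.01023198]), 98.19888305664062)
(array([ 0.47366745, -0.09111988]), 38.31923294067383)
(array([ 0.46560178, -0.25394763]), 39.60100173950195)
```

Call:
servo_tool:
  targets:
    - {"offset": [-0.004, 0.001, 0.03], "dr": [0, 0, 0]}
    - {"offset": [-0.004, 0.001, 0.07], "dr": [0, 0, 0]}
    - {"offset": [-0.004, 0.001, 0.105], "dr": [0, 0, 0]}
    - {"offset": [-0.004, 0.001, 0.135], "dr": [0, 0, 0]}
    - {"offset": [-0.004, 0.001, 0.15], "dr": [0, 0, 0]}
    - {"offset": [-0.004, 0.001, 0.157], "dr": [0, 0, 0]}
    - {"offset": [-0.004, 0.001, 0.157], "dr": [0, 0, 0]}
    - {"offset": [-0.004, 0.001, 0.157], "dr": [0, 0, 0]}
  gripper: -0.3

```text
time_s: 5.43
position: [0.4652, 0.077, 0.0032]
tcp_rot: [[0.961, -0.276, -0.001], [-0.276, -0.961, 0.001], [-0.001, -0.0, -1.0]]
force: [0.3, 0.5, 1.1]
opening: 0.647
grasp_force: 0.0
```

Call:
servo_tool:
  targets:
    - {"offset": [0, 0, 0], "dr": [0, 0, 0]}
    - {"offset": [0, 0, 0], "dr": [0, 0, 0]}
    - {"offset": [0, 0, 0], "dr": [0, 0, 0]}
    - {"offset": [0, 0, 0], "dr": [0, 0, 0]}
    - {"offset": [0, 0, 0], "dr": [0, 0, 0]}
    - {"offset": [0, 0, 0], "dr": [0, 0, 0]}
  gripper: 1

```text
time_s: 5.93
position: [0.4653, 0.077, 0.0038]
tcp_rot: [[0.961, -0.276, 0.0], [-0.276, -0.961, 0.001], [0.0, -0.001, -1.0]]
force: [0.6, 0.8, 6.1]
opening: 0.41
grasp_force: 29.9
```

Run:
```python
from h import *
from rig import bot
w=cap('wrist','w3');crop(w,160,120,480,360,2.5,'w3.png')
go();s=bot.read_state();print(s['grasp_force'],proj(w,s['position']),proj(w,s['position']+[0,0,.024]))
```

```text
now [0.4653 0.077  0.0038] yaw -16.02 F [0.  0.8 6. ] t 6.0 open 0.414 j [-4.0, 42.0, 113.0, 0.0, 25.0, 102.0]
29.87340187188238 [323.15267848 253.22880102] [322.85012365 276.01013977]
```

View pics/w3.png

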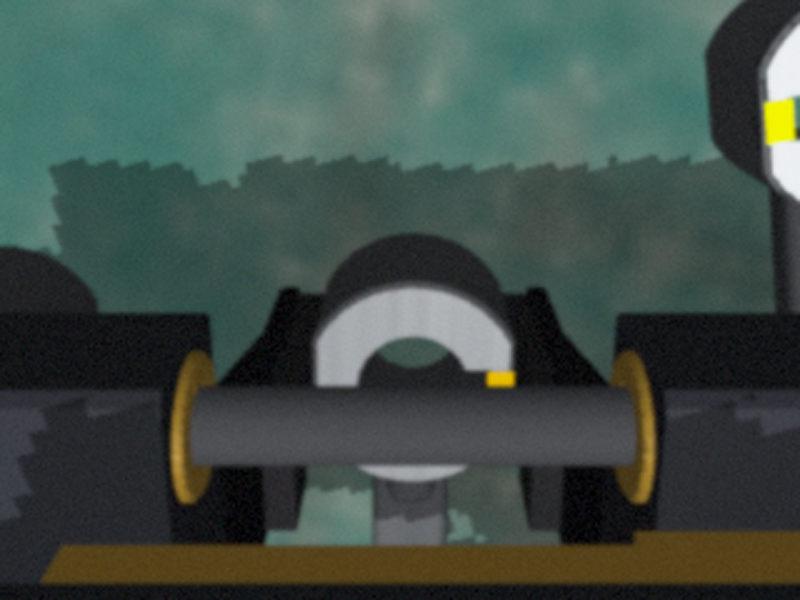

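Hub is gripped on its flats (opening 36 mm). In the crop its top ring spans rows 287 to 482 and columns 316 to 513, with the dab at right (500,380).

Run:
```python
from h import *
from rig import bot
w=dict(np.load('w3.npz'));s=bot.read_state();R=np.array(s['tcp_rot']);p=s['position']
a=ray(w,160+413/2.5,120+286/2.5,.028);b=ray(w,160+413/2.5,120+482/2.5,.028)
print((R.T@(a-p)),(R.T@(b-p)),R.T@((a+b)/2-p))
go(((.47,.077,.16),-16),((.46,.10,.17),80),(fx(0,.038,.16),177))
```

```text
[ 0.01995568  0.00101735 -0.0241467 ] [-0.01874452  0.00104957 -0.02415746] [ 0.00060558  0.00103346 -0.02415208]
now [0.4653 0.077  0.0038] yaw -16.02 F [0.  0.8 6. ] t 6.0 open 0.414 j [-4.0, 42.0, 113.0, 0.0, 25.0, 102.0]
[0.0046, -0.0014, -0.1561] [-0.0, -0.0, -0.0]
[-0.0114, -0.0207, -0.1661] [-0.0, -0.0, -96.0]
[0.1229, -0.093, -0.1561] [-0.0, 0.0, 167.0]
```

Call:
servo_tool:
  targets:
    - {"offset": [0, 0, -0.02], "dr": [0, 0, 0]}
    - {"offset": [0, 0, -0.05], "dr": [0, 0, 0]}
    - {"offset": [0, 0, -0.085], "dr": [0, 0, -5]}
    - {"offset": [0, 0, -0.12], "dr": [0, 0, -12]}
    - {"offset": [0, 0, -0.15], "dr": [0, 0, -19]}
    - {"offset": [0, 0, -0.16], "dr": [0, 0, -26]}
    - {"offset": [0, 0, -0.16], "dr": [0, 0, -33]}
    - {"offset": [0, 0, -0.16], "dr": [0, 0, -40]}
    - {"offset": [0, 0, -0.16], "dr": [0, 0, -47]}
    - {"offset": [0, 0, -0.16], "dr": [0, 0, -54]}
    - {"offset": [0, 0, -0.16], "dr": [0, 0, -61]}
    - {"offset": [0, 0, -0.16], "dr": [0, 0, -68]}
    - {"offset": [0, 0, -0.16], "dr": [0, 0, -75]}
    - {"offset": [0, 0, -0.16], "dr": [0, 0, -82]}
    - {"offset": [0, 0, -0.16], "dr": [0, 0, -89]}
    - {"offset": [0, 0, -0.16], "dr": [0, 0, -96]}
    - {"offset": [0, 0, -0.16], "dr": [0, 0, -96]}

```text
time_s: 7.4
position: [0.4641, 0.0769, 0.1628]
tcp_rot: [[0.172, 0.985, -0.003], [0.985, -0.172, 0.001], [0.0, -0.003, -1.0]]
force: [-0.2, -0.2, -2.3]
opening: 0.414
grasp_force: 29.9
```

Run:
```python
from h import *
go((fx(0,.038,.16),176.9))
```

```text
now [0.4641 0.0769 0.1628] yaw 80.11 F [-0.2 -0.2 -2.3] t 7.4 open 0.414 j [-4.0, 24.0, 107.0, 0.0, 49.0, 6.0]
[0.0796, 0.1332, 0.0024] [-0.1, -0.1, -96.8]
```

Call:
servo_tool:
  targets:
    - {"offset": [0.007, 0.015, 0], "dr": [0, 0, -7]}
    - {"offset": [0.014, 0.03, 0], "dr": [0, 0, -14]}
    - {"offset": [0.021, 0.045, 0], "dr": [0, 0, -21]}
    - {"offset": [0.028, 0.06, 0], "dr": [0, 0, -28]}
    - {"offset": [0.035, 0.08, 0], "dr": [0, 0, -35]}
    - {"offset": [0.042, 0.095, 0], "dr": [0, 0, -42]}
    - {"offset": [0.049, 0.11, 0], "dr": [0, 0, -49]}
    - {"offset": [0.056, 0.125, 0], "dr": [0, 0, -56]}
    - {"offset": [0.062, 0.14, 0], "dr": [0, 0, -63]}
    - {"offset": [0.068, 0.155, 0], "dr": [0, 0, -70]}
    - {"offset": [0.075, 0.17, 0], "dr": [0, 0, -77]}
    - {"offset": [0.081, 0.182, 0], "dr": [0, 0, -84]}
    - {"offset": [0.087, 0.193, 0], "dr": [0, 0, -91]}
    - {"offset": [0.087, 0.193, 0], "dr": [-0.1, -0.1, -96.8]}
    - {"offset": [0.087, 0.193, 0], "dr": [-0.1, -0.1, -96.8]}
    - {"offset": [0.087, 0.193, 0], "dr": [-0.1, -0.1, -96.8]}
    - {"offset": [0.087, 0.193, 0], "dr": [-0.1, -0.1, -96.8]}

```text
time_s: 8.82
position: [0.6691, 0.1289, 0.1623]
tcp_rot: [[-0.998, 0.06, -0.001], [0.06, 0.998, 0.0], [0.001, 0.0, -1.0]]
force: [-0.5, 0.3, -0.5]
opening: 0.408
grasp_force: 29.9
```

Run:
```python
from h import *
for i in range(2): go()
w=cap('wrist','w4');crop(w,0,0,640,400,1.25,'w4.png')
go()
for y in(.114,.038,-.038,-.114):print(proj(w,fx(0,y,.066)),end='')
```

```text
now [0.6691 0.1289 0.1623] yaw 176.58 F [-0.5  0.3 -0.5] t 8.8 open 0.408 j [2.0, 38.0, 76.0, 0.0, 65.0, -85.0]
now [0.6691 0.1289 0.1623] yaw 176.58 F [-0.5  0.3 -0.5] t 8.8 open 0.408 j [2.0, 38.0, 76.0, 0.0, 65.0, -85.0]
now [0.6693 0.1289 0.1625] yaw 176.62 F [ 0.2  0.5 -2.3] t 8.9 open 0.414 j [2.0, 38.0, 76.0, 0.0, 65.0, -85.0]
[428.5599348  124.47462622][325.40920144 125.19474016][222.33054086 125.91435093][119.32387753 126.63345909]
```

View pics/w4.png

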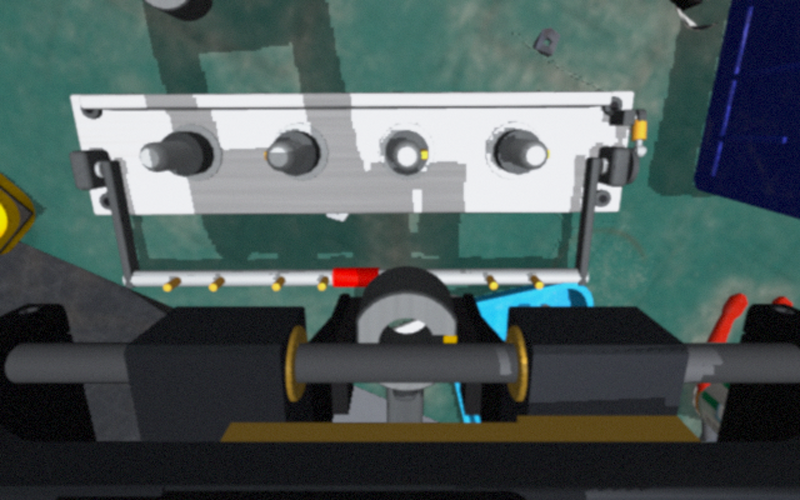

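Stub ends sit at about (122,125), (225,125), (326,125), (429,124) in full-frame pixels, close to prediction. Held lever's dab is on the left-hand side, like the two keys at right.

```bash
cat >> h.py <<'E'
def tops(d,z=.066):
    out=[]
    for y in(.114,.038,-.038,-.114):
        u,v=proj(d,fx(0,y,z))
        x0,y0=int(u)-14,int(v)-14;g=d['color'][max(y0,0):y0+28,max(x0,0):x0+28]
        h=cv2.cvtColor(g,cv2.COLOR_RGB2HSV)
        gr=cv2.cvtColor(g,cv2.COLOR_RGB2GRAY)
        c=cv2.HoughCircles(cv2.resize(gr,None,fx=4,fy=4,interpolation=cv2.INTER_CUBIC),cv2.HOUGH_GRADIENT,1,200,param1=80,param2=8,minRadius=22,maxRadius=44)
        if c is None: out.append(None);continue
        cx,cy,r=c[0,0]; pu,pv=x0+(cx+.5)/4-.5,y0+(cy+.5)/4-.5
        P=ray(d,pu,pv,z);out.append(P);print(y,(round(pu,1),round(pv,1)),r/4,P.round(4),'fix',(fxi(P)*1000).round(1))
    return out
def fxi(P):
    a=np.radians(FY);q=np.asarray(P)-O;return np.array([q[0]*np.cos(a)+q[1]*np.sin(a),-q[0]*np.sin(a)+q[1]*np.cos(a)])
E
python3 - <<'E'
from h import *
ims=[]
for f in('w4','w1'):
    d=dict(np.load(f+'.npz'));print(f);tops(d)
    for y in(.114,.038,-.038,-.114):
        u,v=proj(d,fx(0,y,.066)).round().astype(int);g=d['color'][v-16:v+16,u-16:u+16,::-1];ims.append(cv2.resize(g,(190,190),interpolation=cv2.INTER_CUBIC))
cv2.imwrite('pics/tops.png',np.vstack([np.hstack(ims[:4]),np.hstack(ims[4:])]))
E
```

```text
w4
0.114 (np.float32(429.5), np.float32(125.5)) 9.425 [0.6137 0.2091 0.066 ] fix [  0.7 114.7]
0.038 (np.float32(325.2), np.float32(125.0)) 8.1 [0.6088 0.1323 0.066 ] fix [-0.1 37.9]
-0.038 (np.float32(222.2), np.float32(125.5)) 7.425 [0.6047 0.0565 0.066 ] fix [ -0.3 -38. ]
-0.114 (np.float32(121.0), np.float32(123.2)) 9.425 [ 0.5987 -0.0176  0.066 ] fix [  -2.4 -112.4]
w1
0.114 (np.float32(191.5), np.float32(124.0)) 7.2 [0.6132 0.2074 0.066 ] fix [  0.3 113. ]
0.038 (np.float32(281.0), np.float32(125.2)) 6.8 [0.6086 0.1323 0.066 ] fix [-0.4 37.9]
-0.038 (np.float32(371.0), np.float32(125.5)) 6.975 [0.6048 0.0567 0.066 ] fix [ -0.2 -37.8]
-0.114 (np.float32(460.8), np.float32(126.0)) 6.65 [ 0.6008 -0.0187  0.066 ] fix [  -0.3 -113.4]
```

View pics/tops.png

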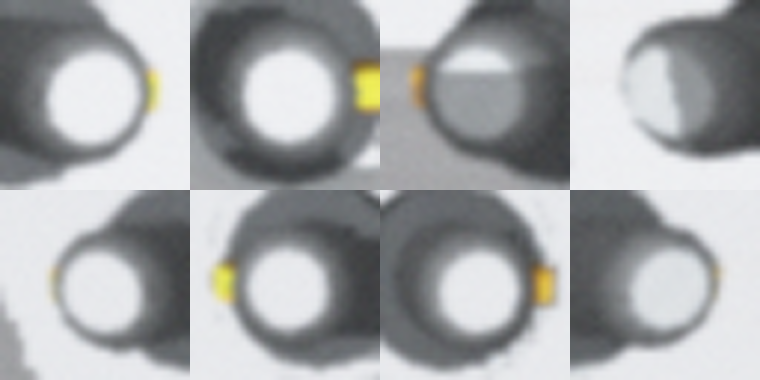

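```bash
cat >> h.py <<'E'
def held(w):
    """held hub's top ring: far edge row, near edge row (at mid col), flat cols -> camera px"""
    g=cv2.cvtColor(w['color'],cv2.COLOR_RGB2GRAY).astype(float)
    c=g[225:262,318:334].mean(1);a=225+np.argmax(np.diff(c))+.5
    c2=g[300:330,316:324].mean(1);b=300+np.argmin(np.diff(c2))+.5
    r=g[254:262].mean(0);l=275+np.argmax(np.diff(r[275:300]))+.5;k=350+np.argmin(np.diff(r[350:375]))+.5
    return a,b,l,k
E
python3 - <<'E'
from h import *
for f in('w3','w4'):
    w=dict(np.load(f+'.npz'));g=cv2.cvtColor(w['color'],cv2.COLOR_RGB2GRAY)
    print(held(w));print(g[230:245,326].tolist(),g[302:322,326].tolist(),g[257,280:292].tolist(),g[257,358:372].tolist())
E
```

```text
(np.float64(235.5), np.float64(311.5), np.float64(286.5), np.float64(364.5))
[34, 43, 58, 73, 96, 132, 165, 172, 173, 174, 174, 175, 173, 175, 173] [79, 74, 76, 89, 126, 156, 163, 164, 160, 149, 118, 81, 68, 68, 70, 66, 68, 61, 58, 67] [21, 21, 15, 21, 46, 68, 103, 146, 163, 168, 169, 168] [176, 177, 179, 178, 172, 148, 108, 67, 38, 26, 22, 9, 6, 19]
(np.float64(234.5), np.float64(311.5), np.float64(286.5), np.float64(364.5))
[39, 40, 53, 70, 92, 125, 146, 152, 151, 153, 155, 150, 150, 154, 152] [68, 68, 65, 81, 114, 143, 151, 145, 145, 132, 95, 68, 61, 66, 76, 90, 90, 88, 87, 93] [19, 15, 17, 21, 40, 68, 96, 135, 149, 153, 151, 150] [155, 153, 156, 154, 150, 121, 88, 58, 35, 16, 16, 18, 17, 16]
```

Run:
```python
from h import *
w=dict(np.load('w4.npz'));zt=.1625-.0038+.028
a=ray(w,325.6,234.9,zt);b=ray(w,325.6,312.2,zt);h=(a+b)/2;print(h,np.linalg.norm(a-b))
print('hub rel TCP(.6692,.1289)',h[:2]-[.6692,.1289]);print('stub l2',fx(-.0002,.038,.0))
D=np.array([*(fx(-.00025,.038,0)-h)[:2],0]);print('world delta',D)
go()
from rig import bot
R=np.array(bot.read_state()['tcp_rot']);print('tool',R.T@D)
```

```text
[0.66658776 0.12884945 0.1867    ] 0.038020828791717205
hub rel TCP(.6692,.1289) [-2.61223858e-03 -5.05514513e-05]
stub l2 [0.60878904 0.13245839 0.        ]
world delta [-0.05784865  0.00361156  0.        ]
now [0.6693 0.1289 0.1625] yaw 176.62 F [ 0.2  0.5 -2.3] t 8.9 open 0.414 j [2.0, 38.0, 76.0, 0.0, 65.0, -85.0]
tool [5.79609308e-02 1.97967300e-04 3.54317812e-05]
```

Call:
servo_tool:
  targets:
    - {"offset": [0.03, 0, 0], "dr": [0, 0, -0.3]}
    - {"offset": [0.058, 0, 0.01], "dr": [0, 0, -0.3]}
    - {"offset": [0.058, 0, 0.04], "dr": [0, 0, -0.3]}
    - {"offset": [0.058, 0, 0.07], "dr": [0, 0, -0.3]}
    - {"offset": [0.058, 0, 0.085], "dr": [0, 0, -0.3]}
    - {"offset": [0.058, 0, 0.089], "dr": [0, 0, -0.3]}
    - {"offset": [0.058, 0, 0.091], "dr": [0, 0, -0.3]}
    - {"offset": [0.058, 0, 0.093], "dr": [0, 0, -0.3]}
    - {"offset": [0.058, 0, 0.095], "dr": [0, 0, -0.3]}
    - {"offset": [0.058, 0, 0.097], "dr": [0, 0, -0.3]}

```text
time_s: 9.7
position: [0.6165, 0.1322, 0.0704]
tcp_rot: [[-0.999, 0.053, 0.011], [0.053, 0.999, 0.0], [-0.011, 0.001, -1.0]]
force: [-3.4, -0.9, 24.0]
opening: 0.41
grasp_force: 30.0
```

Call:
servo_tool:
  targets:
    - {"offset": [0, 0, -0.003], "dr": [0, 0, 0]}
    - {"offset": [0, 0, -0.006], "dr": [0, 0, 0]}
    - {"offset": [0, 0, -0.006], "dr": [0, 0, 0]}
    - {"offset": [0, 0, -0.006], "dr": [0, 0, 0]}

```text
time_s: 10.03
position: [0.6139, 0.1321, 0.0735]
tcp_rot: [[-0.999, 0.052, 0.005], [0.052, 0.999, 0.0], [-0.005, 0.0, -1.0]]
force: [1.0, -1.3, 8.3]
opening: 0.408
grasp_force: 30.0
```

Run:
```python
from h import *
from rig import bot
Q=[];T=[]
for i in range(8):
    w=cap('wrist',"w5");s=bot.read_state();Q.append(s['position']);T.append(-w['R'].T@w['t'])
print(np.array(Q).round(4).tolist());print(np.mean(T,0),np.std(T,0)*1000)
w4=dict(np.load('w4.npz'));print('moved cam',np.mean(T,0)+w4['R'].T@w4['t'])
go();print(held(w))
print('cam in tool',np.array(s['tcp_rot']).T@(np.mean(T,0)-np.mean(Q,0)))
a,b,l,k=held(w)
zt=np.mean(Q,0)[2]-.0038+.028
h=(ray(w,325.6,234.9,zt)+ray(w,325.6,312.2,zt))/2;print('hub',h,'stub',fx(-.00025,.038,0))
crop(w,160,90,480,330,2.5,'w5.png')
```

```text
[[0.6139, 0.1321, 0.0735], [0.6139, 0.1321, 0.0735], [0.6139, 0.1322, 0.0735], [0.6139, 0.1321, 0.0735], [0.6139, 0.1321, 0.0735], [0.6139, 0.1321, 0.0735], [0.6139, 0.1321, 0.0735], [0.6139, 0.1322, 0.0735]]
[0.5369481  0.13536082 0.2349213 ] [0.0047157  0.00100258 0.0016429 ]
moved cam [-0.05622576  0.00262993 -0.08930776]
now [0.6139 0.1322 0.0735] yaw 177.04 F [ 0.9 -0.4  7.7] t 10.4 open 0.409 j [2.0, 41.0, 88.0, 0.0, 50.0, -85.0]
(np.float64(257.5), np.float64(327.5), np.float64(285.5), np.float64(364.5))
cam in tool [ 0.07624071 -0.00068309 -0.16181224]
hub [0.61129346 0.13206259 0.09767185] stub [0.60873911 0.13246101 0.        ]
```

View pics/w5.png

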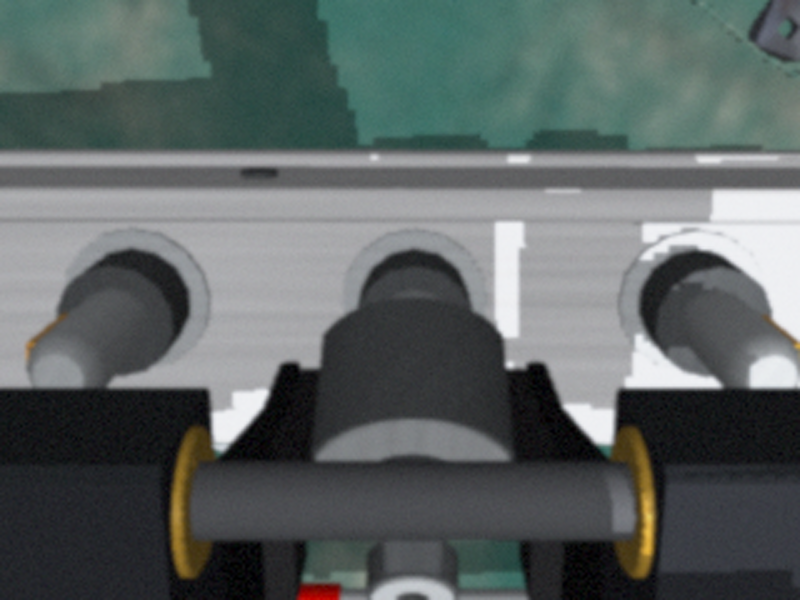

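The lever tilted in the grip (arm drooping; hub wall visible at crop (413,370)). The arm was still lagging when it touched. I'll lift, lay the lever flat on free bench, and re-grip.

Call:
servo_tool:
  targets:
    - {"offset": [0, 0, -0.03], "dr": [0, 0, 0]}
    - {"offset": [0, 0, -0.07], "dr": [0, 0, 0]}
    - {"offset": [0.01, 0.002, -0.1], "dr": [0, 0, 0]}
    - {"offset": [0.04, -0.01, -0.1], "dr": [0, 0, 0]}
    - {"offset": [0.08, -0.02, -0.1], "dr": [0, 0, 0]}
    - {"offset": [0.12, -0.035, -0.1], "dr": [0, 0, 0]}
    - {"offset": [0.15, -0.045, -0.1], "dr": [0, 0, 0]}
    - {"offset": [0.164, -0.048, -0.095], "dr": [0, 0, 0]}
    - {"offset": [0.164, -0.048, -0.06], "dr": [0, 0, 0]}
    - {"offset": [0.164, -0.048, -0.03], "dr": [0, 0, 0]}
    - {"offset": [0.164, -0.048, -0.03], "dr": [0, 0, 0]}
    - {"offset": [0.164, -0.048, -0.03], "dr": [0, 0, 0]}

```text
time_s: 11.43
position: [0.4434, 0.0928, 0.1004]
tcp_rot: [[-0.999, 0.051, -0.006], [0.051, 0.999, 0.001], [0.006, 0.0, -1.0]]
force: [0.2, -0.5, -1.8]
opening: 0.412
grasp_force: 30.0
```

Run:
```python
from h import *
go(((.45,.077,.005),177))
w=cap('wrist');go()
```

```text
now [0.4434 0.0928 0.1004] yaw 177.06 F [ 0.2 -0.5 -1.8] t 11.4 open 0.412 j [-2.0, 30.0, 112.0, 0.0, 38.0, -89.0]
[-0.008, -0.0154, 0.0953] [0.0, -0.4, 0.1]
now [0.4452 0.0927 0.1016] yaw 177.07 F [ 1.   0.2 -1. ] t 11.5 open 0.411 j [-2.0, 30.0, 112.0, 0.0, 38.0, -89.0]
```

Call:
servo_tool:
  targets:
    - {"offset": [-0.005, -0.015, 0.02], "dr": [0, 0, 0]}
    - {"offset": [-0.005, -0.015, 0.04], "dr": [0, 0, 0]}
    - {"offset": [-0.005, -0.015, 0.052], "dr": [0, 0, 0]}
    - {"offset": [-0.005, -0.015, 0.06], "dr": [0, 0, 0]}
    - {"offset": [-0.005, -0.015, 0.068], "dr": [0, 0, 0]}
    - {"offset": [-0.005, -0.015, 0.076], "dr": [0, 0, 0]}
    - {"offset": [-0.005, -0.015, 0.084], "dr": [0, 0, 0]}
    - {"offset": [-0.005, -0.015, 0.09], "dr": [0, 0, 0]}
    - {"offset": [-0.005, -0.015, 0.095], "dr": [0, 0, 0]}
    - {"offset": [-0.005, -0.015, 0.097], "dr": [0, 0, 0]}
    - {"offset": [-0.005, -0.015, 0.097], "dr": [0, 0, 0]}
    - {"offset": [-0.005, -0.015, 0.097], "dr": [0, 0, 0]}

```text
time_s: 12.48
position: [0.451, 0.0774, 0.0048]
tcp_rot: [[-0.999, 0.051, 0.002], [0.051, 0.999, 0.0], [-0.002, 0.0, -1.0]]
force: [-0.8, 0.4, 0.8]
opening: 0.408
grasp_force: 30.0
```

Call:
servo_tool:
  targets:
    - {"offset": [0, 0, 0], "dr": [0, 0, 0]}
    - {"offset": [0, 0, 0], "dr": [0, 0, 0]}
    - {"offset": [0, 0, 0], "dr": [0, 0, 0]}
    - {"offset": [0, 0, -0.03], "dr": [0, 0, 0]}
    - {"offset": [0, 0, -0.06], "dr": [0, 0, 0]}
    - {"offset": [0, 0, -0.1], "dr": [0, 0, 0]}
    - {"offset": [0, 0, -0.12], "dr": [0, 0, 0]}
    - {"offset": [0, 0, -0.12], "dr": [0, 0, 0]}
    - {"offset": [0, 0, -0.12], "dr": [0, 0, 0]}
    - {"offset": [0, 0, -0.12], "dr": [0, 0, 0]}
  gripper: -0.3

```text
time_s: 13.32
position: [0.4499, 0.0774, 0.1244]
tcp_rot: [[-0.999, 0.051, 0.001], [0.051, 0.999, 0.0], [-0.0, 0.0, -1.0]]
force: [-0.3, -0.4, 0.1]
opening: 0.651
grasp_force: 0.0
```

Run:
```python
from h import *
for i in range(8): w=cap('wrist','w6')
go();u,v=proj(w,(.45,.077,.028));print(u,v)
try: print(hub(w,u,v,30))
except Exception as e: print(e)
crop(w,0,0,640,400,1,'w6.png')
```

```text
now [0.4499 0.0774 0.1241] yaw 177.09 F [-1.1  0.4 -0.5] t 13.7 open 0.649 j [-4.0, 27.0, 111.0, 0.0, 42.0, -91.0]
324.8334879130737 204.0437185524022
(array([0.44620865, 0.07682122]), 37.6922492980957)
```

View pics/w6.png

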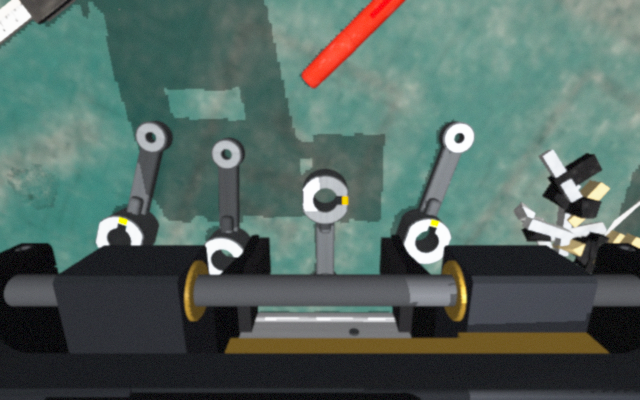

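```bash
sed -i "s/^O=.*/O=np.array([.60775,.0951,0.]);FY=-3.0;WB=np.array([.001,.0006,0])/; s/^    d=viewer.capture(n)/    d=viewer.capture(n)\n    if n=='wrist': d['t']=d['t']-d['R']@WB/" h.py
python3 - <<'E'
from h import *
go(((.4472,.0774,.004),177),(fx(0,.038,.16),177))
print(fx(0,.038,0),fx(0,-.038,0),fx(0,-.114,0))
E
```

```text
now [0.4499 0.0774 0.1241] yaw 177.09 F [-1.1  0.4 -0.5] t 13.7 open 0.649 j [-4.0, 27.0, 111.0, 0.0, 42.0, -91.0]
[0.0027, -0.0002, 0.1201] [0.0, -0.0, 0.1]
[-0.1568, 0.0637, -0.036] [0.0, -0.0, 0.1]
[0.60973877 0.13304792 0.        ] [0.60576123 0.05715208 0.        ] [ 0.6017837  -0.01874377  0.        ]
```

Call:
servo_tool:
  targets:
    - {"offset": [0.003, 0, 0.03], "dr": [0, 0, 0]}
    - {"offset": [0.003, 0, 0.06], "dr": [0, 0, 0]}
    - {"offset": [0.003, 0, 0.09], "dr": [0, 0, 0]}
    - {"offset": [0.003, 0, 0.11], "dr": [0, 0, 0]}
    - {"offset": [0.003, 0, 0.12], "dr": [0, 0, 0]}
    - {"offset": [0.003, 0, 0.12], "dr": [0, 0, 0]}
    - {"offset": [0.003, 0, 0.12], "dr": [0, 0, 0]}

```text
time_s: 14.3
position: [0.4473, 0.0776, 0.0045]
tcp_rot: [[-0.999, 0.051, -0.0], [0.051, 0.999, 0.0], [0.0, 0.0, -1.0]]
force: [0.0, 0.2, 0.7]
opening: 0.651
grasp_force: 0.0
```

Call:
servo_tool:
  targets:
    - {"offset": [0, 0, 0], "dr": [0, 0, 0]}
    - {"offset": [0, 0, 0], "dr": [0, 0, 0]}
    - {"offset": [0, 0, 0], "dr": [0, 0, 0]}
    - {"offset": [0, 0, 0], "dr": [0, 0, 0]}
    - {"offset": [0, 0, 0], "dr": [0, 0, 0]}
  gripper: 1

```text
time_s: 14.72
position: [0.4479, 0.0776, 0.0056]
tcp_rot: [[-0.999, 0.051, 0.003], [0.051, 0.999, 0.0], [-0.003, 0.0, -1.0]]
force: [-0.5, 0.6, 5.8]
opening: 0.407
grasp_force: 30.0
```

Run:
```python
from h import *
go((fx(0,.038,.10),177))
w=cap('wrist','w7');zt=.028;print(held(w))
from rig import bot
s=bot.read_state();print(np.array(s['tcp_rot']).T@((ray(w,325.6,234.9,zt)+ray(w,325.6,312.2,zt))/2-s['position']))
```

```text
now [0.4479 0.0776 0.0056] yaw 177.08 F [-0.5  0.6  5.8] t 14.7 open 0.407 j [-4.0, 41.0, 115.0, 0.0, 23.0, -91.0]
[-0.1591, 0.0636, -0.094] [0.0, 0.2, 0.1]
(np.float64(236.5), np.float64(312.5), np.float64(286.5), np.float64(363.5))
[ 0.00056     0.00044501 -0.02243798]
```

Call:
servo_tool:
  targets:
    - {"offset": [0, 0, -0.02], "dr": [0, 0, 0]}
    - {"offset": [0, 0, -0.05], "dr": [0, 0, 0]}
    - {"offset": [0, 0, -0.085], "dr": [0, 0, 0]}
    - {"offset": [-0.01, 0.004, -0.115], "dr": [0, 0, 0]}
    - {"offset": [-0.04, 0.016, -0.12], "dr": [0, 0, 0]}
    - {"offset": [-0.075, 0.03, -0.12], "dr": [0, 0, 0]}
    - {"offset": [-0.11, 0.044, -0.12], "dr": [0, 0, 0]}
    - {"offset": [-0.14, 0.056, -0.115], "dr": [0, 0, 0]}
    - {"offset": [-0.159, 0.0635, -0.105], "dr": [0, 0, 0]}
    - {"offset": [-0.1595, 0.0635, -0.095], "dr": [0, 0, 0]}
    - {"offset": [-0.1595, 0.0635, -0.095], "dr": [0, 0, 0]}
    - {"offset": [-0.1595, 0.0635, -0.095], "dr": [0, 0, 0]}
    - {"offset": [-0.1595, 0.0635, -0.095], "dr": [0, 0, 0]}
    - {"offset": [-0.1595, 0.0635, -0.095], "dr": [0, 0, 0]}

```text
time_s: 15.93
position: [0.6086, 0.1326, 0.1002]
tcp_rot: [[-0.999, 0.051, -0.0], [0.051, 0.999, 0.0], [0.0, 0.0, -1.0]]
force: [0.8, -0.4, -0.8]
opening: 0.409
grasp_force: 30.0
```

Run:
```python
from h import *
from rig import bot
for i in range(4):
    w=cap('wrist','w8');print(np.array(bot.read_state()['position']).round(4))
go((fx(0,.038,.075),177));print(held(w))
s=bot.read_state();zt=s['position'][2]-.0045+.028
h=(ray(w,325.6,235.7,zt)+ray(w,325.6,312.8,zt))/2;print('hub',h,fx(0,.038,0))
```

```text
[0.609  0.1326 0.1005]
[0.6093 0.1326 0.1005]
[0.6095 0.1327 0.1005]
[0.6096 0.1327 0.1005]
now [0.6096 0.1327 0.1005] yaw 177.07 F [ 0.5 -0.1 -2. ] t 16.1 open 0.41 j [2.0, 39.0, 88.0, 0.0, 53.0, -85.0]
[-0.0, 0.0003, 0.0255] [0.0, 0.1, 0.1]
(np.float64(236.5), np.float64(312.5), np.float64(286.5), np.float64(363.5))
hub [0.60873092 0.13316051 0.12400572] [0.60973877 0.13304792 0.        ]
```

Call:
servo_tool:
  targets:
    - {"offset": [-0.0005, 0.0003, 0.01], "dr": [0, 0, 0]}
    - {"offset": [-0.0005, 0.0003, 0.02], "dr": [0, 0, 0]}
    - {"offset": [-0.0005, 0.0003, 0.025], "dr": [0, 0, 0]}
    - {"offset": [-0.0005, 0.0003, 0.027], "dr": [0, 0, 0]}
    - {"offset": [-0.0005, 0.0003, 0.029], "dr": [0, 0, 0]}
    - {"offset": [-0.0005, 0.0003, 0.031], "dr": [0, 0, 0]}
    - {"offset": [-0.0005, 0.0003, 0.033], "dr": [0, 0, 0]}
    - {"offset": [-0.0005, 0.0003, 0.034], "dr": [0, 0, 0]}

```text
time_s: 16.8
position: [0.6104, 0.1332, 0.0657]
tcp_rot: [[-0.999, 0.051, 0.001], [0.051, 0.999, 0.0], [-0.001, 0.0, -1.0]]
force: [0.2, -0.5, -1.5]
opening: 0.411
grasp_force: 30.0
```

Call:
servo_tool:
  targets:
    - {"offset": [0, 0, 0.003], "dr": [0, 0, 0]}
    - {"offset": [0, 0, 0.005], "dr": [0, 0, 0]}
    - {"offset": [0, 0, 0.007], "dr": [0, 0, 0]}
    - {"offset": [0, 0, 0.009], "dr": [0, 0, 0]}
    - {"offset": [0, 0, 0.011], "dr": [0, 0, 0]}
    - {"offset": [0, 0, 0.013], "dr": [0, 0, 0]}

```text
time_s: 17.3
position: [0.6103, 0.1332, 0.0527]
tcp_rot: [[-0.999, 0.051, 0.001], [0.051, 0.999, 0.0], [-0.001, 0.0, -1.0]]
force: [0.3, -0.2, -1.8]
opening: 0.41
grasp_force: 30.0
```

Key engaged with no force. Down to the seat (TCP ≈ 0.034).

Call:
servo_tool:
  targets:
    - {"offset": [0, 0, 0.004], "dr": [0, 0, 0]}
    - {"offset": [0, 0, 0.008], "dr": [0, 0, 0]}
    - {"offset": [0, 0, 0.012], "dr": [0, 0, 0]}
    - {"offset": [0, 0, 0.015], "dr": [0, 0, 0]}
    - {"offset": [0, 0, 0.017], "dr": [0, 0, 0]}
    - {"offset": [0, 0, 0.019], "dr": [0, 0, 0]}
    - {"offset": [0, 0, 0.02], "dr": [0, 0, 0]}
    - {"offset": [0, 0, 0.02], "dr": [0, 0, 0]}

```text
time_s: 17.97
position: [0.61, 0.1332, 0.0356]
tcp_rot: [[-0.999, 0.051, 0.001], [0.051, 0.999, -0.0], [-0.001, 0.0, -1.0]]
force: [-5.8, -1.5, 13.9]
opening: 0.413
grasp_force: 30.0
```

Call:
servo_tool:
  targets:
    - {"offset": [0, 0, 0], "dr": [0, 0, 0]}
    - {"offset": [0, 0, 0], "dr": [0, 0, 0]}
    - {"offset": [0, 0, 0], "dr": [0, 0, 0]}
    - {"offset": [0, 0, -0.02], "dr": [0, 0, 0]}
    - {"offset": [0, 0, -0.05], "dr": [0, 0, 0]}
    - {"offset": [0, 0, -0.09], "dr": [0, 0, 0]}
    - {"offset": [0, 0, -0.13], "dr": [0, 0, 0]}
    - {"offset": [-0.03, 0, -0.14], "dr": [0, 0, 0]}
    - {"offset": [-0.06, 0, -0.14], "dr": [0, 0, 0]}
    - {"offset": [-0.06, 0, -0.14], "dr": [0, 0, 0]}
    - {"offset": [-0.06, 0, -0.14], "dr": [0, 0, 0]}
  gripper: -0.1

```text
time_s: 18.88
position: [0.6712, 0.1298, 0.1725]
tcp_rot: [[-0.999, 0.051, 0.001], [0.051, 0.999, 0.0], [-0.001, 0.0, -1.0]]
force: [-0.4, 0.5, -0.1]
opening: 0.547
grasp_force: 0.0
```

Run:
```python
from h import *
for i in range(5): w=cap('wrist','w9')
go();crop(w,60,60,500,290,1.8,'w9.png')
u,v=proj(w,fx(0,.038,.058));print(u,v,hub(w,u,v,34,.058),fx(0,.038,0),proj(w,fx(0,.038,.066)))
d=cap('top','top2')
for n,uv in dict(C=(357,182),D=(384,188),E=(438,191),A=(302,184)).items():print(n,hub(d,*uv,r=12))
```

```text
now [0.6686 0.1303 0.172 ] yaw 177.1 F [-0.1  0.7 -0. ] t 19.1 open 0.552 j [2.0, 38.0, 76.0, 0.0, 66.0, -85.0]
324.35011500305876 124.83213406034858 (array([0.61009064, 0.13297624]), 12.152799606323242) [0.60973877 0.13304792 0.        ] [324.34521146 125.45963414]
C (array([ 0.4963501 , -0.01018678]), 37.90296936035156)
D (array([ 0.47366745, -0.09111988]), 38.31923294067383)
E (array([ 0.46560178, -0.25394763]), 39.60100173950195)Traceback (most recent call last):
  File "<stdin>", line 6, in <module>
  File "h.py", line 37, in hub
    k=min(ks,key=lambda k:np.hypot(*(np.array(cv2.minEnclosingCircle(k)[0])-[u-x0,v-y0])))
ValueError: min() iterable argument is empty
```

View pics/w9.png

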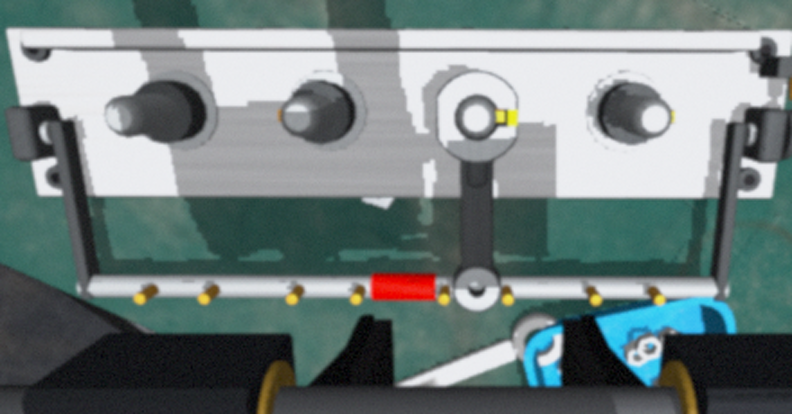

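Lever B is seated: hub on its stub (crop (478,117)), eye on the bar between pins at (477,290). Next is lever C (right-hand).

Call:
servo_tool:
  targets:
    - {"offset": [0.01, -0.01, 0], "dr": [0, 0, 7]}
    - {"offset": [0.03, -0.03, 0], "dr": [0, 0, 14]}
    - {"offset": [0.05, -0.05, 0], "dr": [0, 0, 21]}
    - {"offset": [0.07, -0.07, 0], "dr": [0, 0, 28]}
    - {"offset": [0.09, -0.09, 0], "dr": [0, 0, 35]}
    - {"offset": [0.11, -0.11, 0], "dr": [0, 0, 42]}
    - {"offset": [0.13, -0.13, 0], "dr": [0, 0, 49]}
    - {"offset": [0.15, -0.14, 0], "dr": [0, 0, 56]}
    - {"offset": [0.166, -0.149, 0], "dr": [0, 0, 63]}
    - {"offset": [0.166, -0.149, 0], "dr": [0, 0, 70]}
    - {"offset": [0.166, -0.149, 0], "dr": [0, 0, 77]}
    - {"offset": [0.166, -0.149, 0], "dr": [0, 0, 84]}
    - {"offset": [0.166, -0.149, 0], "dr": [0, 0, 91]}
    - {"offset": [0.166, -0.149, 0], "dr": [0, 0, 98]}
  gripper: -0.3

```text
time_s: 20.35
position: [0.4962, -0.0101, 0.1729]
tcp_rot: [[0.195, 0.981, 0.001], [0.981, -0.195, 0.0], [0.0, 0.001, -1.0]]
force: [0.1, -0.3, 1.5]
opening: 0.647
grasp_force: 0.0
```

Call:
servo_tool:
  targets:
    - {"offset": [0, 0, 0.005], "dr": [0, 0, 7]}
    - {"offset": [0, 0, 0.01], "dr": [0, 0, 14]}
    - {"offset": [0, 0, 0.015], "dr": [0, 0, 21]}
    - {"offset": [0, 0, 0.02], "dr": [0, 0, 28]}
    - {"offset": [0, 0, 0.02], "dr": [0, 0, 35]}
    - {"offset": [0, 0, 0.02], "dr": [0, 0, 42]}
    - {"offset": [0, 0, 0.02], "dr": [0, 0, 49]}
    - {"offset": [0, 0, 0.02], "dr": [0, 0, 56]}
    - {"offset": [0, 0, 0.02], "dr": [0, 0, 63]}
    - {"offset": [0, 0, 0.02], "dr": [0, 0, 70]}
    - {"offset": [0, 0, 0.02], "dr": [0, 0, 77]}
    - {"offset": [0, 0, 0.02], "dr": [0, 0, 85.4]}
    - {"offset": [0, 0, 0.02], "dr": [0, 0, 85.4]}
    - {"offset": [0, 0, 0.02], "dr": [0, 0, 85.4]}
    - {"offset": [0, 0, 0.02], "dr": [0, 0, 85.4]}

```text
time_s: 21.6
position: [0.4966, -0.0101, 0.1528]
tcp_rot: [[0.994, -0.107, 0.001], [-0.107, -0.994, 0.0], [0.001, -0.0, -1.0]]
force: [-0.0, -0.8, -1.3]
opening: 0.646
grasp_force: 0.0
```

```bash
cat >> h.py <<'E'
def lev(w,x,y):
    """hub centre, eye centre (if seen), yellow dab direction in the world, near the guess (x,y)"""
    u,v=proj(w,(x,y,.028));c,dia=hub(w,u,v,34)
    h=cv2.cvtColor(w['color'],cv2.COLOR_RGB2HSV);u,v=proj(w,(*c,.028)).astype(int);y0=max(v-24,0)
    q=np.argwhere(((h[...,0]>22)&(h[...,0]<35)&(h[...,1]>140))[y0:v+24,max(u-24,0):u+24])
    b=None
    if len(q): b=ray(w,q[:,1].mean()+max(u-24,0),q[:,0].mean()+y0,.028)[:2]-c
    print('hub',c.round(4),'dia',round(dia,1),'px',(u,v),'dab',None if b is None else (round(np.hypot(*b)*1000,1),np.degrees(np.arctan2(b[1],b[0])).round(1)));return c
E
python3 - <<'E'
from h import *
for i in range(5): w=cap('wrist','w10')
go();c=lev(w,.4945,-.0095);lev(w,.472,-.090);
go(((*c,.004),-6.3))
E
```

```text
now [ 0.4968 -0.0102  0.1527] yaw -6.27 F [ 0.1  0.2 -1.2] t 21.9 open 0.651 j [-14.0, 26.0, 104.0, 0.0, 49.0, 82.0]
hub [ 0.4946 -0.0094] dia 38.3 px (np.int64(324), np.int64(195)) dab (np.float64(15.3), np.float64(83.0))
hub [ 0.4721 -0.0903] dia 38.7 px (np.int64(418), np.int64(210)) dab (np.float64(16.7), np.float64(157.5))
now [ 0.4968 -0.0102  0.1527] yaw -6.27 F [ 0.1  0.2 -1.2] t 21.9 open 0.651 j [-14.0, 26.0, 104.0, 0.0, 49.0, 82.0]
[-0.0024, -0.0005, 0.1487] [-0.0, -0.0, 0.0]
```

C's dab points at 83°, i.e. −90° from its arm (173.7°): right-hand. D's dab lies along its arm: miscut.

Call:
servo_tool:
  targets:
    - {"offset": [-0.0024, -0.0005, 0.03], "dr": [0, 0, 0]}
    - {"offset": [-0.0024, -0.0005, 0.065], "dr": [0, 0, 0]}
    - {"offset": [-0.0024, -0.0005, 0.1], "dr": [0, 0, 0]}
    - {"offset": [-0.0024, -0.0005, 0.13], "dr": [0, 0, 0]}
    - {"offset": [-0.0024, -0.0005, 0.145], "dr": [0, 0, 0]}
    - {"offset": [-0.0024, -0.0005, 0.1485], "dr": [0, 0, 0]}
    - {"offset": [-0.0024, -0.0005, 0.1485], "dr": [0, 0, 0]}
    - {"offset": [-0.0024, -0.0005, 0.1485], "dr": [0, 0, 0]}
    - {"offset": [-0.0024, -0.0005, 0.1485], "dr": [0, 0, 0]}

```text
time_s: 22.6
position: [0.4957, -0.0097, 0.0054]
tcp_rot: [[0.994, -0.11, 0.003], [-0.11, -0.994, -0.0], [0.003, -0.0, -1.0]]
force: [0.9, -0.2, 0.4]
opening: 0.648
grasp_force: 0.0
```

Call:
servo_tool:
  targets:
    - {"offset": [0, 0, 0], "dr": [0, 0, 0]}
    - {"offset": [0, 0, 0], "dr": [0, 0, 0]}
    - {"offset": [0, 0, 0], "dr": [0, 0, 0]}
    - {"offset": [0, 0, 0], "dr": [0, 0, 0]}
    - {"offset": [0, 0, 0], "dr": [0, 0, 0]}
  gripper: 1

```text
time_s: 23.02
position: [0.4949, -0.0095, 0.0048]
tcp_rot: [[0.994, -0.11, 0.002], [-0.11, -0.994, 0.0], [0.002, -0.0, -1.0]]
force: [-0.8, -0.3, 4.6]
opening: 0.411
grasp_force: 30.0
```

```bash
cat >> h.py <<'E'
def hx(w,z0,f=0):
    """held hub centre in tool frame, by ring edges; z0: TCP height when gripped on the bench"""
    from rig import bot
    s=bot.read_state();R=np.array(s['tcp_rot']);p=np.array(s['position']);g=cv2.cvtColor(w['color'],cv2.COLOR_RGB2GRAY).astype(float)
    def edge(c,o,rise):
        n=len(c);d=np.diff(c)*(1 if rise else -1);i=int(np.argmax(d));j=slice(max(i-2,0),i+3);k=np.arange(n-1)[j];return o+.5+(k*np.clip(d[j],0,None)).sum()/np.clip(d[j],0,None).sum()
    a=edge(g[225:258,322:329].mean(1),225,1);b=edge(g[304:325,322:329].mean(1),304,0)
    l=edge(g[252:262,275:300].mean(0),275,1);r=edge(g[252:262,350:378].mean(0),350,0)
    zt=p[2]-z0+.028;m=(l+r)/2;h=(ray(w,m,a,zt)+ray(w,m,b,zt))/2
    print('edges',np.round([a,b,l,r],1),'hub in tool',(R.T@(h-p)*1000).round(1)[:2],'hub world',h[:2].round(4),'grip',round(s['grasp_force'],1));return h
E
python3 - <<'E'
from h import *
print('ref');go();w=cap('wrist','w11');hx(w,.005)
E
```

```text
ref
now [ 0.4949 -0.0095  0.0048] yaw -6.32 F [-0.8 -0.3  4.6] t 23.0 open 0.411 j [-14.0, 42.0, 109.0, 0.0, 28.0, 82.0]
edges [237.1 313.7 286.5 363.4] hub in tool [-0.1  0.1] hub world [ 0.4947 -0.0096] grip 30.0
```

Call:
servo_tool:
  targets:
    - {"offset": [0, 0, -0.02], "dr": [0, 0, 0]}
    - {"offset": [0, 0, -0.05], "dr": [0, 0, 0]}
    - {"offset": [0, 0, -0.085], "dr": [0, 0, 0]}
    - {"offset": [0, 0, -0.12], "dr": [0, 0, -7]}
    - {"offset": [0, 0, -0.14], "dr": [0, 0, -14]}
    - {"offset": [0, 0, -0.14], "dr": [0, 0, -21]}
    - {"offset": [0, 0, -0.14], "dr": [0, 0, -28]}
    - {"offset": [0, 0, -0.14], "dr": [0, 0, -35]}
    - {"offset": [0, 0, -0.14], "dr": [0, 0, -42]}
    - {"offset": [0, 0, -0.14], "dr": [0, 0, -49]}
    - {"offset": [0, 0, -0.14], "dr": [0, 0, -56]}
    - {"offset": [0, 0, -0.14], "dr": [0, 0, -63]}
    - {"offset": [0, 0, -0.14], "dr": [0, 0, -70]}
    - {"offset": [0, 0, -0.14], "dr": [0, 0, -77]}
    - {"offset": [0, 0, -0.14], "dr": [0, 0, -84]}
    - {"offset": [0, 0, -0.14], "dr": [0, 0, -91]}
    - {"offset": [0, 0, -0.14], "dr": [0, 0, -98]}
    - {"offset": [0, 0, -0.14], "dr": [0, 0, -98]}

```text
time_s: 24.57
position: [0.4938, -0.0093, 0.1437]
tcp_rot: [[-0.031, 1.0, -0.001], [1.0, 0.031, 0.001], [0.001, -0.001, -1.0]]
force: [0.4, -0.6, -2.6]
opening: 0.409
grasp_force: 30.0
```

Run:
```python
from h import *
for i in range(3):w=cap('wrist')
hx(w,.005);go((fx(0,-.038,.105),177),(fx(0,-.114,.105),177))
```

```text
edges [250.1 313.7 286.5 363.3] hub in tool [-3.  0.] hub world [ 0.4942 -0.0124] grip 30.0
now [ 0.4941 -0.0094  0.1439] yaw 91.53 F [ 0.8 -0.8 -2.7] t 24.7 open 0.413 j [-14.0, 27.0, 105.0, 0.0, 48.0, -16.0]
[0.0635, 0.1134, 0.039] [0.0, -0.0, -85.5]
[-0.0122, 0.1074, 0.0389] [0.0, -0.0, -85.5]
```

Call:
servo_tool:
  targets:
    - {"offset": [0.005, 0.008, 0], "dr": [0, 0, -7]}
    - {"offset": [0.01, 0.017, 0], "dr": [0, 0, -14]}
    - {"offset": [0.015, 0.025, 0], "dr": [0, 0, -21]}
    - {"offset": [0.02, 0.035, 0], "dr": [0, 0, -28]}
    - {"offset": [0.025, 0.045, 0], "dr": [0, 0, -35]}
    - {"offset": [0.03, 0.055, 0], "dr": [0, 0, -42]}
    - {"offset": [0.036, 0.065, 0], "dr": [0, 0, -49]}
    - {"offset": [0.042, 0.075, 0], "dr": [0, 0, -56]}
    - {"offset": [0.048, 0.085, 0], "dr": [0, 0, -63]}
    - {"offset": [0.054, 0.095, 0], "dr": [0, 0, -70]}
    - {"offset": [0.06, 0.105, 0], "dr": [0, 0, -77]}
    - {"offset": [0.0635, 0.1134, 0.01], "dr": [0, 0, -83]}
    - {"offset": [0.0635, 0.1134, 0.03], "dr": [0, 0, -85.5]}
    - {"offset": [0.0635, 0.1134, 0.039], "dr": [0, 0, -85.5]}
    - {"offset": [0.0635, 0.1134, 0.039], "dr": [0, 0, -85.5]}
    - {"offset": [0.0635, 0.1134, 0.039], "dr": [0, 0, -85.5]}
    - {"offset": [0.0635, 0.1134, 0.039], "dr": [0, 0, -85.5]}
    - {"offset": [0.0635, 0.1134, 0.039], "dr": [0, 0, -85.5]}
    - {"offset": [0.0635, 0.1134, 0.039], "dr": [0, 0, -85.5]}

```text
time_s: 26.3
position: [0.6065, 0.0572, 0.1063]
tcp_rot: [[-0.999, 0.05, 0.003], [0.05, 0.999, 0.0], [-0.003, 0.0, -1.0]]
force: [-0.8, -0.7, -1.6]
opening: 0.411
grasp_force: 30.0
```

Run:
```python
from h import *
for i in range(3):w=cap('wrist')
hx(w,.005);go((fx(0,-.038,.068),177));print(fx(0,-.038,0))
```

```text
edges [237.  313.4 286.4 363.3] hub in tool [-0.1  0.1] hub world [0.6063 0.0573] grip 30.0
now [0.6063 0.0572 0.106 ] yaw 177.16 F [ 0.1 -0.2 -1.2] t 26.4 open 0.411 j [-5.0, 37.0, 90.0, 0.0, 52.0, -92.0]
[0.0006, -0.0001, 0.038] [0.0, 0.1, 0.2]
[0.60576123 0.05715208 0.        ]
```

Call:
servo_tool:
  targets:
    - {"offset": [0.0005, 0, 0.01], "dr": [0, 0, 0.2]}
    - {"offset": [0.0005, 0, 0.022], "dr": [0, 0, 0.2]}
    - {"offset": [0.0005, 0, 0.03], "dr": [0, 0, 0.2]}
    - {"offset": [0.0005, 0, 0.033], "dr": [0, 0, 0.2]}
    - {"offset": [0.0005, 0, 0.036], "dr": [0, 0, 0.2]}
    - {"offset": [0.0005, 0, 0.038], "dr": [0, 0, 0.2]}
    - {"offset": [0.0005, 0, 0.04], "dr": [0, 0, 0.2]}
    - {"offset": [0.0005, 0, 0.041], "dr": [0, 0, 0.2]}

```text
time_s: 27.12
position: [0.6057, 0.0573, 0.0642]
tcp_rot: [[-0.999, 0.053, 0.001], [0.053, 0.999, 0.0], [-0.001, 0.0, -1.0]]
force: [0.6, 0.2, -1.2]
opening: 0.409
grasp_force: 30.0
```

Call:
servo_tool:
  targets:
    - {"offset": [0, 0, 0.003], "dr": [0, 0, 0]}
    - {"offset": [0, 0, 0.006], "dr": [0, 0, 0]}
    - {"offset": [0, 0, 0.008], "dr": [0, 0, 0]}
    - {"offset": [0, 0, 0.01], "dr": [0, 0, 0]}
    - {"offset": [0, 0, 0.012], "dr": [0, 0, 0]}

```text
time_s: 27.53
position: [0.6056, 0.0574, 0.0522]
tcp_rot: [[-0.999, 0.053, 0.001], [0.053, 0.999, 0.0], [-0.001, 0.0, -1.0]]
force: [-0.1, 0.4, -1.9]
opening: 0.407
grasp_force: 30.0
```

Call:
servo_tool:
  targets:
    - {"offset": [0, 0, 0.005], "dr": [0, 0, 0]}
    - {"offset": [0, 0, 0.01], "dr": [0, 0, 0]}
    - {"offset": [0, 0, 0.014], "dr": [0, 0, 0]}
    - {"offset": [0, 0, 0.017], "dr": [0, 0, 0]}
    - {"offset": [0, 0, 0.019], "dr": [0, 0, 0]}
    - {"offset": [0, 0, 0.02], "dr": [0, 0, 0]}
    - {"offset": [0, 0, 0.02], "dr": [0, 0, 0]}

```text
time_s: 28.12
position: [0.6052, 0.0574, 0.0347]
tcp_rot: [[-0.999, 0.052, 0.0], [0.052, 0.999, 0.0], [-0.0, 0.0, -1.0]]
force: [-4.6, 0.2, 14.7]
opening: 0.41
grasp_force: 30.0
```

Call:
servo_tool:
  targets:
    - {"offset": [0, 0, 0], "dr": [0, 0, 0]}
    - {"offset": [0, 0, 0], "dr": [0, 0, 0]}
    - {"offset": [0, 0, 0], "dr": [0, 0, 0]}
    - {"offset": [0, 0, -0.02], "dr": [0, 0, 0]}
    - {"offset": [0, 0, -0.05], "dr": [0, 0, 0]}
    - {"offset": [0, 0, -0.09], "dr": [0, 0, 0]}
    - {"offset": [0, 0, -0.13], "dr": [0, 0, 0]}
    - {"offset": [-0.03, 0, -0.14], "dr": [0, 0, 0]}
    - {"offset": [-0.06, 0, -0.14], "dr": [0, 0, 0]}
    - {"offset": [-0.06, 0, -0.14], "dr": [0, 0, 0]}
    - {"offset": [-0.06, 0, -0.14], "dr": [0, 0, 0]}
  gripper: -0.1

```text
time_s: 29.03
position: [0.6663, 0.0539, 0.172]
tcp_rot: [[-0.999, 0.053, 0.001], [0.053, 0.999, 0.0], [-0.001, 0.0, -1.0]]
force: [-0.4, -1.0, -0.6]
opening: 0.554
grasp_force: 0.0
```

```bash
cat >> h.py <<'E'
def seated(w,y):
    "ring of a seated hub: dark ring outside shaft; fits outer hull of bright top at z=.058, and dab direction; eye blob"
    u,v=proj(w,fx(0,y,.058));c=np.array([u,v]);h=cv2.cvtColor(w['color'],cv2.COLOR_RGB2HSV);S=26
    x0,y0=int(u)-S,int(v)-S
    q=np.argwhere(((h[...,0]>22)&(h[...,0]<35)&(h[...,1]>140))[y0:y0+2*S,x0:x0+2*S])
    b=ray(w,q[:,1].mean()+x0,q[:,0].mean()+y0,.058) if len(q) else None
    e=proj(w,fx(.085,y,.040));x0,y0=int(e[0])-16,int(e[1])-16
    g=cv2.cvtColor(w['color'],cv2.COLOR_RGB2GRAY)[y0:y0+32,x0:x0+32]
    k=cv2.HoughCircles(cv2.resize(g,None,fx=4,fy=4),cv2.HOUGH_GRADIENT,1,200,param1=80,param2=10,minRadius=40,maxRadius=72)
    print('seat',y,'dab',None if b is None else (fxi(b)*1000-[0,y*1000]).round(1),'eye',None if k is None else ((fxi(ray(w,x0+k[0,0,0]/4,y0+k[0,0,1]/4,.040))*1000-[0,y*1000]).round(1),k[0,0,2]/4))
E
python3 - <<'E'
from h import *
for i in range(4):w=cap('wrist','w12')
go()
seated(w,-.038);seated(w,.038);w9=dict(np.load('w9.npz'));print('ref');seated(w9,.038)
for y in (.038,-.038): print([ [int(round(x)) for x in proj(w,fx(a,y,.058))] for a in(0,)])
d=cap('top','top3')
for n,uv in dict(D=(384,188),E=(438,191)).items():print(n,hub(d,*uv,r=12))
go(((.466,-.253,.15),-10))
E
```

```text
now [0.6636 0.0544 0.1712] yaw 177.0 F [ 0.1 -0.2 -0.2] t 29.2 open 0.55 j [-5.0, 37.0, 78.0, 0.0, 65.0, -92.0]
seat -0.038 dab [ -0.5 -13.8] eye (array([84.9,  0.4]), np.float32(12.075))
seat 0.038 dab [-0.2 14.4] eye (array([85.6,  1.5]), np.float32(11.925))
ref
seat 0.038 dab [-0.  13.2] eye (array([85.9,  1.1]), np.float32(11.8))
[[421, 126]]
[[324, 126]]Traceback (most recent call last):
  File "<stdin>", line 7, in <module>
  File "h.py", line 37, in hub
    k=min(ks,key=lambda k:np.hypot(*(np.array(cv2.minEnclosingCircle(k)[0])-[u-x0,v-y0])))
ValueError: min() iterable argument is empty
```

Call:
servo_tool:
  targets:
    - {"offset": [0.015, -0.022, 0], "dr": [0, 0, 7]}
    - {"offset": [0.03, -0.045, 0], "dr": [0, 0, 14]}
    - {"offset": [0.045, -0.07, 0], "dr": [0, 0, 21]}
    - {"offset": [0.06, -0.095, 0], "dr": [0, 0, 28]}
    - {"offset": [0.075, -0.12, 0], "dr": [0, 0, 35]}
    - {"offset": [0.09, -0.145, 0], "dr": [0, 0, 42]}
    - {"offset": [0.105, -0.17, 0], "dr": [0, 0, 49]}
    - {"offset": [0.12, -0.195, 0], "dr": [0, 0, 56]}
    - {"offset": [0.135, -0.22, 0], "dr": [0, 0, 63]}
    - {"offset": [0.15, -0.245, 0], "dr": [0, 0, 70]}
    - {"offset": [0.16, -0.27, 0], "dr": [0, 0, 77]}
    - {"offset": [0.17, -0.295, 0], "dr": [0, 0, 84]}
    - {"offset": [0.182, -0.317, 0], "dr": [0, 0, 91]}
    - {"offset": [0.182, -0.317, 0], "dr": [0, 0, 98]}
  gripper: -0.3

```text
time_s: 30.45
position: [0.4648, -0.2562, 0.1721]
tcp_rot: [[0.201, 0.98, 0.0], [0.98, -0.201, -0.001], [-0.001, 0.0, -1.0]]
force: [0.1, 0.2, -0.0]
opening: 0.647
grasp_force: 0.0
```

Call:
servo_tool:
  targets:
    - {"offset": [0, 0, 0.005], "dr": [0, 0, 7]}
    - {"offset": [0, 0, 0.01], "dr": [0, 0, 14]}
    - {"offset": [0, 0, 0.015], "dr": [0, 0, 21]}
    - {"offset": [0, 0, 0.02], "dr": [0, 0, 28]}
    - {"offset": [0, 0, 0.02], "dr": [0, 0, 35]}
    - {"offset": [0, 0, 0.02], "dr": [0, 0, 42]}
    - {"offset": [0, 0, 0.02], "dr": [0, 0, 49]}
    - {"offset": [0, 0, 0.02], "dr": [0, 0, 56]}
    - {"offset": [0, 0, 0.02], "dr": [0, 0, 63]}
    - {"offset": [0, 0, 0.02], "dr": [0, 0, 70]}
    - {"offset": [0, 0, 0.02], "dr": [0, 0, 77]}
    - {"offset": [0, 0, 0.02], "dr": [0, 0, 84]}
    - {"offset": [0, 0, 0.02], "dr": [0, 0, 89]}
    - {"offset": [0, 0, 0.02], "dr": [0, 0, 89]}
    - {"offset": [0, 0, 0.02], "dr": [0, 0, 89]}
    - {"offset": [0, 0, 0.02], "dr": [0, 0, 89]}

```text
time_s: 31.78
position: [0.4667, -0.2525, 0.1521]
tcp_rot: [[0.985, -0.172, 0.001], [-0.172, -0.985, 0.001], [0.0, -0.001, -1.0]]
force: [0.9, -0.3, 0.3]
opening: 0.65
grasp_force: 0.0
```

Run:
```python
from h import *
for i in range(4): w=cap('wrist','w13')
go();c=lev(w,.466,-.2535);lev(w,.472,-.0903)
go(((*c,.004),-10))
```

```text
now [ 0.4669 -0.2527  0.1521] yaw -9.97 F [0.5 0.  0.1] t 32.0 open 0.65 j [-41.0, 29.0, 100.0, 0.0, 52.0, 59.0]
hub [ 0.4635 -0.2523] dia 38.2 px (np.int64(325), np.int64(196)) dab (np.float64(15.2), np.float64(80.6))
hub [ 0.4721 -0.0904] dia 38.8 px (np.int64(142), np.int64(218)) dab (np.float64(17.0), np.float64(157.8))
now [ 0.4669 -0.2527  0.1521] yaw -9.97 F [0.5 0.  0.1] t 32.0 open 0.65 j [-41.0, 29.0, 100.0, 0.0, 52.0, 59.0]
[-0.0034, 0.0002, 0.1481] [-0.0, -0.0, 0.0]
```

E's dab points at 80.6° against its arm at ~170°: right-hand.

Call:
servo_tool:
  targets:
    - {"offset": [-0.0034, 0, 0.03], "dr": [0, 0, 0]}
    - {"offset": [-0.0034, 0, 0.065], "dr": [0, 0, 0]}
    - {"offset": [-0.0034, 0, 0.1], "dr": [0, 0, 0]}
    - {"offset": [-0.0034, 0, 0.13], "dr": [0, 0, 0]}
    - {"offset": [-0.0034, 0, 0.144], "dr": [0, 0, 0]}
    - {"offset": [-0.0034, 0, 0.148], "dr": [0, 0, 0]}
    - {"offset": [-0.0034, 0, 0.148], "dr": [0, 0, 0]}
    - {"offset": [-0.0034, 0, 0.148], "dr": [0, 0, 0]}
    - {"offset": [-0.0034, 0, 0.148], "dr": [0, 0, 0]}

```text
time_s: 32.73
position: [0.4646, -0.2529, 0.0054]
tcp_rot: [[0.985, -0.174, 0.003], [-0.174, -0.985, -0.002], [0.003, 0.001, -1.0]]
force: [-0.2, 0.5, 1.0]
opening: 0.648
grasp_force: 0.0
```

Call:
servo_tool:
  targets:
    - {"offset": [0, 0, 0], "dr": [0, 0, 0]}
    - {"offset": [0, 0, 0], "dr": [0, 0, 0]}
    - {"offset": [0, 0, 0], "dr": [0, 0, 0]}
    - {"offset": [0, 0, 0], "dr": [0, 0, 0]}
    - {"offset": [0, 0, 0], "dr": [0, 0, 0]}
  gripper: 1

```text
time_s: 33.15
position: [0.464, -0.2524, 0.0047]
tcp_rot: [[0.985, -0.174, 0.002], [-0.174, -0.985, -0.0], [0.002, 0.0, -1.0]]
force: [-0.6, 0.2, 4.1]
opening: 0.407
grasp_force: 30.0
```

Call:
servo_tool:
  targets:
    - {"offset": [0, 0, -0.02], "dr": [0, 0, 0]}
    - {"offset": [0, 0, -0.05], "dr": [0, 0, 0]}
    - {"offset": [0, 0, -0.085], "dr": [0, 0, 0]}
    - {"offset": [0, 0, -0.12], "dr": [0, 0, -7]}
    - {"offset": [0, -0.01, -0.14], "dr": [0, 0, -14]}
    - {"offset": [0, -0.03, -0.14], "dr": [0, 0, -21]}
    - {"offset": [0, -0.05, -0.14], "dr": [0, 0, -28]}
    - {"offset": [0, -0.07, -0.14], "dr": [0, 0, -35]}
    - {"offset": [0, -0.09, -0.14], "dr": [0, 0, -42]}
    - {"offset": [0, -0.1, -0.14], "dr": [0, 0, -49]}
    - {"offset": [0, -0.1, -0.14], "dr": [0, 0, -56]}
    - {"offset": [0, -0.1, -0.14], "dr": [0, 0, -63]}
    - {"offset": [0, -0.1, -0.14], "dr": [0, 0, -70]}
    - {"offset": [0, -0.1, -0.14], "dr": [0, 0, -77]}
    - {"offset": [0, -0.1, -0.14], "dr": [0, 0, -84]}
    - {"offset": [0, -0.1, -0.14], "dr": [0, 0, -91]}
    - {"offset": [0, -0.1, -0.14], "dr": [0, 0, -98]}
    - {"offset": [0, -0.1, -0.14], "dr": [0, 0, -98]}
    - {"offset": [0, -0.1, -0.14], "dr": [0, 0, -98]}

```text
time_s: 34.73
position: [0.4806, -0.1535, 0.1439]
tcp_rot: [[0.038, 0.999, 0.0], [0.999, -0.038, 0.001], [0.001, 0.0, -1.0]]
force: [-0.0, 0.0, -1.4]
opening: 0.41
grasp_force: 30.0
```

Run:
```python
from h import *
for i in range(3):w=cap('wrist')
hx(w,.005);go((fx(0,-.114,.105),177))
```

```text
edges [237.4 313.9 286.4 363.3] hub in tool [-0.1  0. ] hub world [ 0.4808 -0.1537] grip 30.0
now [ 0.4809 -0.1536  0.1441] yaw 87.87 F [-0.2 -0.2 -1.6] t 34.9 open 0.411 j [-30.0, 28.0, 104.0, 0.0, 49.0, -28.0]
[0.1393, 0.1158, 0.0392] [0.0, 0.0, -89.1]
```

Call:
servo_tool:
  targets:
    - {"offset": [0.01, 0.008, 0], "dr": [0, 0, -7]}
    - {"offset": [0.02, 0.017, 0], "dr": [0, 0, -14]}
    - {"offset": [0.03, 0.025, 0], "dr": [0, 0, -21]}
    - {"offset": [0.042, 0.035, 0], "dr": [0, 0, -28]}
    - {"offset": [0.054, 0.045, 0], "dr": [0, 0, -35]}
    - {"offset": [0.066, 0.055, 0], "dr": [0, 0, -42]}
    - {"offset": [0.078, 0.065, 0], "dr": [0, 0, -49]}
    - {"offset": [0.09, 0.075, 0], "dr": [0, 0, -56]}
    - {"offset": [0.102, 0.085, 0], "dr": [0, 0, -63]}
    - {"offset": [0.115, 0.095, 0], "dr": [0, 0, -70]}
    - {"offset": [0.127, 0.105, 0], "dr": [0, 0, -77]}
    - {"offset": [0.139, 0.115, 0.01], "dr": [0, 0, -83]}
    - {"offset": [0.1393, 0.1158, 0.03], "dr": [0, 0, -89.1]}
    - {"offset": [0.1393, 0.1158, 0.039], "dr": [0, 0, -89.1]}
    - {"offset": [0.1393, 0.1158, 0.039], "dr": [0, 0, -89.1]}
    - {"offset": [0.1393, 0.1158, 0.039], "dr": [0, 0, -89.1]}
    - {"offset": [0.1393, 0.1158, 0.039], "dr": [0, 0, -89.1]}
    - {"offset": [0.1393, 0.1158, 0.039], "dr": [0, 0, -89.1]}
    - {"offset": [0.1393, 0.1158, 0.039], "dr": [0, 0, -89.1]}

```text
time_s: 36.47
position: [0.6021, -0.0191, 0.1062]
tcp_rot: [[-0.999, 0.052, 0.002], [0.052, 0.999, -0.0], [-0.002, 0.0, -1.0]]
force: [-0.5, -0.5, -2.5]
opening: 0.413
grasp_force: 30.0
```

Run:
```python
from h import *
for i in range(4):w=cap('wrist')
hx(w,.005);go((fx(0,-.114,.064),177))
```

```text
edges [237.2 314.1 286.5 363.4] hub in tool [-0.3  0.1] hub world [ 0.6021 -0.0187] grip 30.0
now [ 0.6018 -0.0188  0.1058] yaw 177.05 F [ 0.9 -0.2 -1.6] t 36.7 open 0.408 j [-12.0, 37.0, 91.0, 0.0, 52.0, -99.0]
[0.0001, 0.0, 0.0418] [0.0, 0.1, 0.1]
```

Call:
servo_tool:
  targets:
    - {"offset": [0, 0, 0.01], "dr": [0, 0, 0]}
    - {"offset": [0, 0, 0.022], "dr": [0, 0, 0]}
    - {"offset": [0, 0, 0.03], "dr": [0, 0, 0]}
    - {"offset": [0, 0, 0.033], "dr": [0, 0, 0]}
    - {"offset": [0, 0, 0.036], "dr": [0, 0, 0]}
    - {"offset": [0, 0, 0.038], "dr": [0, 0, 0]}
    - {"offset": [0, 0, 0.04], "dr": [0, 0, 0]}
    - {"offset": [0, 0, 0.041], "dr": [0, 0, 0]}

```text
time_s: 37.33
position: [0.6018, -0.0186, 0.0642]
tcp_rot: [[-0.999, 0.051, 0.001], [0.051, 0.999, 0.0], [-0.001, 0.0, -1.0]]
force: [1.0, 0.2, -1.6]
opening: 0.41
grasp_force: 30.0
```

Call:
servo_tool:
  targets:
    - {"offset": [0, 0, 0.003], "dr": [0, 0, 0]}
    - {"offset": [0, 0, 0.006], "dr": [0, 0, 0]}
    - {"offset": [0, 0, 0.008], "dr": [0, 0, 0]}
    - {"offset": [0, 0, 0.01], "dr": [0, 0, 0]}
    - {"offset": [0, 0, 0.012], "dr": [0, 0, 0]}

```text
time_s: 37.75
position: [0.6017, -0.0186, 0.0522]
tcp_rot: [[-0.999, 0.051, 0.001], [0.051, 0.999, 0.0], [-0.001, 0.0, -1.0]]
force: [0.7, -0.2, -2.8]
opening: 0.415
grasp_force: 30.0
```

Call:
servo_tool:
  targets:
    - {"offset": [0, 0, 0.005], "dr": [0, 0, 0]}
    - {"offset": [0, 0, 0.01], "dr": [0, 0, 0]}
    - {"offset": [0, 0, 0.014], "dr": [0, 0, 0]}
    - {"offset": [0, 0, 0.017], "dr": [0, 0, 0]}
    - {"offset": [0, 0, 0.019], "dr": [0, 0, 0]}
    - {"offset": [0, 0, 0.02], "dr": [0, 0, 0]}
    - {"offset": [0, 0, 0.02], "dr": [0, 0, 0]}

```text
time_s: 38.33
position: [0.6014, -0.0185, 0.0347]
tcp_rot: [[-0.999, 0.051, 0.0], [0.051, 0.999, 0.0], [-0.0, 0.0, -1.0]]
force: [-4.8, 1.4, 14.6]
opening: 0.409
grasp_force: 30.0
```

Call:
servo_tool:
  targets:
    - {"offset": [0, 0, 0], "dr": [0, 0, 0]}
    - {"offset": [0, 0, 0], "dr": [0, 0, 0]}
    - {"offset": [0, 0, 0], "dr": [0, 0, 0]}
    - {"offset": [0, 0, -0.02], "dr": [0, 0, 0]}
    - {"offset": [0, 0, -0.05], "dr": [0, 0, 0]}
    - {"offset": [0, 0, -0.09], "dr": [0, 0, 0]}
    - {"offset": [0, 0, -0.13], "dr": [0, 0, 0]}
    - {"offset": [-0.03, 0, -0.14], "dr": [0, 0, 0]}
    - {"offset": [-0.06, 0, -0.14], "dr": [0, 0, 0]}
    - {"offset": [-0.06, 0, -0.14], "dr": [0, 0, 0]}
    - {"offset": [-0.06, 0, -0.14], "dr": [0, 0, 0]}
  gripper: -0.1

```text
time_s: 39.25
position: [0.6625, -0.0218, 0.172]
tcp_rot: [[-0.999, 0.051, 0.001], [0.051, 0.999, 0.0], [-0.001, 0.0, -1.0]]
force: [0.1, -0.6, -0.2]
opening: 0.55
grasp_force: 0.0
```

Run:
```python
from h import *
for i in range(4):w=cap('wrist','w14')
for y in(-.114,-.038,.038):seated(w,y)
# scrap bin from the first top view: deep blue region near (212,157)
d=dict(np.load('top0.npz'));h=cv2.cvtColor(d['color'],cv2.COLOR_RGB2HSV)
m=((h[...,0]>112)&(h[...,0]<130)&(h[...,1]>110)).astype(np.uint8);m[:,:175]=0;m[:,250:]=0;m[:105]=0;m[205:]=0
k=max(cv2.findContours(m,0,2)[0],key=cv2.contourArea);x,y,a,b=cv2.boundingRect(k);print('bin px',x,y,a,b,cv2.contourArea(k))
r=cv2.minAreaRect(np.array([ray(d,u,v,.1)[:2]*1000 for u,v in k[:,0]],np.float32));print('rim at .1',r)
go(((.472,-.0903,.15),-22.5))
```

```text
seat -0.114 dab [ -0.3 -13.8] eye (array([83.8,  1.4]), np.float32(13.35))
seat -0.038 dab [ -0.8 -14.9] eye (array([85.9,  0.9]), np.float32(12.325))
seat 0.038 dab [ 0.  14.7] eye (array([84.6,  0.5]), np.float32(13.175))
bin px 183 115 60 83 4155.5
rim at .1 ((553.058349609375, 411.0445251464844), (166.410888671875, 244.48829650878906), 87.45366668701172)
now [ 0.6597 -0.0214  0.1711] yaw 177.09 F [ 0.2 -0.9  0.7] t 39.5 open 0.553 j [-12.0, 36.0, 79.0, 0.0, 65.0, -99.0]
[0.1839, -0.0784, 0.0216] [0.2, 0.0, -160.4]
```

Call:
servo_tool:
  targets:
    - {"offset": [0.01, -0.004, 0], "dr": [0, 0, 7]}
    - {"offset": [0.03, -0.012, 0], "dr": [0, 0, 14]}
    - {"offset": [0.05, -0.02, 0], "dr": [0, 0, 21]}
    - {"offset": [0.07, -0.03, 0], "dr": [0, 0, 28]}
    - {"offset": [0.09, -0.04, 0], "dr": [0, 0, 35]}
    - {"offset": [0.11, -0.05, 0], "dr": [0, 0, 42]}
    - {"offset": [0.13, -0.06, 0], "dr": [0, 0, 49]}
    - {"offset": [0.15, -0.068, 0], "dr": [0, 0, 56]}
    - {"offset": [0.17, -0.074, 0], "dr": [0, 0, 63]}
    - {"offset": [0.184, -0.078, 0.01], "dr": [0, 0, 70]}
    - {"offset": [0.184, -0.078, 0.02], "dr": [0, 0, 77]}
    - {"offset": [0.184, -0.078, 0.021], "dr": [0, 0, 84]}
    - {"offset": [0.184, -0.078, 0.021], "dr": [0, 0, 91]}
    - {"offset": [0.184, -0.078, 0.021], "dr": [0, 0, 98]}
  gripper: -0.3

```text
time_s: 40.62
position: [0.4724, -0.0898, 0.1508]
tcp_rot: [[0.196, 0.981, -0.001], [0.981, -0.196, 0.001], [0.001, -0.001, -1.0]]
force: [0.6, -0.2, 0.2]
opening: 0.652
grasp_force: 0.0
```

Call:
servo_tool:
  targets:
    - {"offset": [0, 0, 0], "dr": [0, 0, 7]}
    - {"offset": [0, 0, 0], "dr": [0, 0, 14]}
    - {"offset": [0, 0, 0], "dr": [0, 0, 21]}
    - {"offset": [0, 0, 0], "dr": [0, 0, 28]}
    - {"offset": [0, 0, 0], "dr": [0, 0, 35]}
    - {"offset": [0, 0, 0], "dr": [0, 0, 42]}
    - {"offset": [0, 0, 0], "dr": [0, 0, 49]}
    - {"offset": [0, 0, 0], "dr": [0, 0, 56]}
    - {"offset": [0, 0, 0], "dr": [0, 0, 63]}
    - {"offset": [0, 0, 0], "dr": [0, 0, 70]}
    - {"offset": [0, 0, 0], "dr": [0, 0, 77]}
    - {"offset": [0, 0, 0], "dr": [0, 0, 84]}
    - {"offset": [0, 0, 0], "dr": [0, 0, 91]}
    - {"offset": [0, 0, 0], "dr": [0, 0, 98]}
    - {"offset": [0, 0, 0], "dr": [0, 0, 101.6]}
    - {"offset": [0, 0, 0], "dr": [0, 0, 101.6]}
    - {"offset": [0, 0, 0], "dr": [0, 0, 101.6]}
    - {"offset": [0, 0, 0], "dr": [0, 0, 101.6]}

```text
time_s: 42.12
position: [0.4733, -0.09, 0.1511]
tcp_rot: [[0.924, -0.382, 0.0], [-0.382, -0.924, 0.001], [-0.0, -0.001, -1.0]]
force: [-0.2, -0.2, -0.5]
opening: 0.65
grasp_force: 0.0
```

Run:
```python
from h import *
for i in range(3): w=cap('wrist','w15')
c=lev(w,.472,-.0903);lev(w,.487,.158)
go(((*c,.004),-22.5))
d=dict(np.load('top0.npz'))
for u,v,z in[(183,150,.115),(243,150,.115),(213,115,.115),(213,198,.058),(150,155,.0),(165,130,.1),(225,92,0)]:print((u,v,z),ray(d,u,v,z).round(3))
```

```text
hub [ 0.4718 -0.0906] dia 38.6 px (np.int64(326), np.int64(194)) dab (np.float64(16.6), np.float64(156.6))
hub [0.5077 0.1549] dia 30.8 px (np.int64(61), np.int64(259)) dab (np.float64(17.6), np.float64(55.9))
now [ 0.4737 -0.0902  0.1512] yaw -22.47 F [-0.3  0.7  0.2] t 42.3 open 0.648 j [-24.0, 26.0, 106.0, 0.0, 48.0, 88.0]
[-0.0016, 0.0012, 0.1472] [-0.0, -0.0, 0.0]
(183, 150, 0.115) [0.563 0.491 0.115]
(243, 150, 0.115) [0.563 0.318 0.115]
(213, 115, 0.115) [0.67  0.411 0.115]
(213, 198, 0.058) [0.435 0.413 0.058]
(150, 155, 0.0) [0.586 0.639 0.   ]
(165, 130, 0.1) [0.63  0.555 0.1  ]
(225, 92, 0) [0.8   0.411 0.   ]
```

Call:
servo_tool:
  targets:
    - {"offset": [-0.0016, 0.001, 0.03], "dr": [0, 0, 0]}
    - {"offset": [-0.0016, 0.001, 0.065], "dr": [0, 0, 0]}
    - {"offset": [-0.0016, 0.001, 0.1], "dr": [0, 0, 0]}
    - {"offset": [-0.0016, 0.001, 0.13], "dr": [0, 0, 0]}
    - {"offset": [-0.0016, 0.001, 0.144], "dr": [0, 0, 0]}
    - {"offset": [-0.0016, 0.001, 0.147], "dr": [0, 0, 0]}
    - {"offset": [-0.0016, 0.001, 0.147], "dr": [0, 0, 0]}
    - {"offset": [-0.0016, 0.001, 0.147], "dr": [0, 0, 0]}

```text
time_s: 42.93
position: [0.4726, -0.0907, 0.0047]
tcp_rot: [[0.924, -0.383, 0.002], [-0.383, -0.924, -0.0], [0.002, -0.001, -1.0]]
force: [0.6, -0.8, 0.4]
opening: 0.648
grasp_force: 0.0
```

Call:
servo_tool:
  targets:
    - {"offset": [0, 0, 0], "dr": [0, 0, 0]}
    - {"offset": [0, 0, 0], "dr": [0, 0, 0]}
    - {"offset": [0, 0, 0], "dr": [0, 0, 0]}
    - {"offset": [0, 0, 0], "dr": [0, 0, 0]}
    - {"offset": [0, 0, 0], "dr": [0, 0, 0]}
    - {"offset": [0, 0, -0.03], "dr": [0, 0, 0]}
    - {"offset": [0, 0, -0.065], "dr": [0, 0, 0]}
    - {"offset": [0, 0, -0.1], "dr": [0, 0, 0]}
    - {"offset": [0, 0, -0.14], "dr": [0, 0, 0]}
    - {"offset": [0, 0, -0.18], "dr": [0, 0, 0]}
    - {"offset": [0, 0, -0.22], "dr": [0, 0, 0]}
    - {"offset": [0, 0, -0.22], "dr": [0, 0, 0]}
  gripper: 1

```text
time_s: 43.93
position: [0.4763, -0.0923, 0.2314]
tcp_rot: [[0.924, -0.383, 0.016], [-0.382, -0.924, -0.006], [0.017, -0.0, -1.0]]
force: [1.5, -0.7, -1.2]
opening: 0.412
grasp_force: 30.0
```

Run:
```python
from h import *
go(((.58,.39,.225),-3),((.58,.39,.057),-3))
from rig import bot;print(bot.read_state()['grasp_force'])
```

```text
now [ 0.4763 -0.0923  0.2314] yaw -22.49 F [ 1.5 -0.7 -1.2] t 43.9 open 0.412 j [-24.0, 18.0, 102.0, 0.0, 59.0, 88.0]
[-0.0888, -0.4852, 0.005] [0.2, -1.0, -19.5]
[-0.0916, -0.4852, 0.173] [0.2, -1.0, -19.5]
29.995231409557164
```

Call:
servo_tool:
  targets:
    - {"offset": [-0.004, -0.025, 0], "dr": [0, 0, 0]}
    - {"offset": [-0.011, -0.062, 0], "dr": [0, 0, -3]}
    - {"offset": [-0.018, -0.1, 0], "dr": [0, 0, -6]}
    - {"offset": [-0.025, -0.14, 0], "dr": [0, 0, -9]}
    - {"offset": [-0.032, -0.18, 0], "dr": [0, 0, -12]}
    - {"offset": [-0.038, -0.22, 0], "dr": [0, 0, -15]}
    - {"offset": [-0.045, -0.26, 0], "dr": [0, 0, -18]}
    - {"offset": [-0.052, -0.3, 0], "dr": [0, 0, -19.5]}
    - {"offset": [-0.059, -0.34, 0], "dr": [0, 0, -19.5]}
    - {"offset": [-0.066, -0.38, 0], "dr": [0, 0, -19.5]}
    - {"offset": [-0.073, -0.42, 0], "dr": [0, 0, -19.5]}
    - {"offset": [-0.079, -0.455, 0], "dr": [0, 0, -19.5]}
    - {"offset": [-0.083, -0.478, 0], "dr": [0, 0, -19.5]}
    - {"offset": [-0.0845, -0.486, 0], "dr": [0, 0, -19.5]}
    - {"offset": [-0.0845, -0.486, 0.02], "dr": [0, 0, -19.5]}
    - {"offset": [-0.0845, -0.486, 0.05], "dr": [0, 0, -19.5]}
    - {"offset": [-0.0845, -0.486, 0.07], "dr": [0, 0, -19.5]}
    - {"offset": [-0.0845, -0.486, 0.07], "dr": [0, 0, -19.5]}
    - {"offset": [-0.0845, -0.486, 0.07], "dr": [0, 0, -19.5]}

```text
time_s: 45.52
position: [0.5786, 0.3894, 0.1523]
tcp_rot: [[0.999, -0.053, -0.004], [-0.053, -0.999, -0.002], [-0.004, 0.002, -1.0]]
force: [-0.3, 0.6, -1.7]
opening: 0.411
grasp_force: 30.0
```

Run:
```python
from h import *
w=cap('wrist','w16');go(((.58,.39,.057),-3))
h=cv2.cvtColor(w['color'],cv2.COLOR_RGB2HSV)
m=((h[...,0]>112)&(h[...,0]<130)&(h[...,1]>110)).astype(np.uint8);ks=cv2.findContours(m,0,2)[0];k=max(ks,key=cv2.contourArea);x,y,a,b=cv2.boundingRect(k)
print(x,y,a,b);print(ray(w,x,130,.115),ray(w,x+a,130,.115),ray(w,x+a/2,y,.115))
d=cap('top','top4');crop(d,150,60,350,230,4,'t4.png')
```

```text
now [0.5801 0.3902 0.1544] yaw -3.04 F [ 0.4 -0.5 -1.6] t 45.6 open 0.412 j [25.0, 40.0, 74.0, -0.0, 66.0, 118.0]
[-0.0001, 0.0002, 0.0974] [0.0, -0.0, -0.0]
145 74 270 200
[0.64383834 0.48846491 0.115     ] [0.63572913 0.33487365 0.115     ] [0.6697013  0.40905153 0.115     ]
```

Call:
servo_tool:
  targets:
    - {"offset": [0, 0, 0.03], "dr": [0, 0, 0]}
    - {"offset": [0, 0, 0.06], "dr": [0, 0, 0]}
    - {"offset": [0, 0, 0.085], "dr": [0, 0, 0]}
    - {"offset": [0, 0, 0.095], "dr": [0, 0, 0]}
    - {"offset": [0, 0, 0.097], "dr": [0, 0, 0]}
    - {"offset": [0, 0, 0.097], "dr": [0, 0, 0]}
    - {"offset": [0, 0, 0.097], "dr": [0, 0, 0]}

```text
time_s: 46.2
position: [0.5819, 0.3916, 0.0598]
tcp_rot: [[0.999, -0.053, 0.005], [-0.053, -0.999, 0.002], [0.005, -0.002, -1.0]]
force: [-0.9, 0.2, -0.8]
opening: 0.412
grasp_force: 30.0
```

Call:
servo_tool:
  targets:
    - {"offset": [0, 0, 0], "dr": [0, 0, 0]}
    - {"offset": [0, 0, 0], "dr": [0, 0, 0]}
    - {"offset": [0, 0, 0], "dr": [0, 0, 0]}
    - {"offset": [0, 0, 0], "dr": [0, 0, 0]}
    - {"offset": [0, 0, -0.03], "dr": [0, 0, 0]}
    - {"offset": [0, 0, -0.07], "dr": [0, 0, 0]}
    - {"offset": [0, 0, -0.11], "dr": [0, 0, 0]}
    - {"offset": [0, 0, -0.15], "dr": [0, 0, 0]}
    - {"offset": [0, 0, -0.165], "dr": [0, 0, 0]}
    - {"offset": [-0.02, 0.02, -0.165], "dr": [0, 0, 2]}
    - {"offset": [-0.04, 0.06, -0.165], "dr": [0, 0, 5]}
    - {"offset": [-0.055, 0.1, -0.165], "dr": [0, 0, 9]}
    - {"offset": [-0.07, 0.14, -0.15], "dr": [0, 0, 12]}
    - {"offset": [-0.085, 0.18, -0.13], "dr": [0, 0, 15]}
    - {"offset": [-0.1, 0.22, -0.11], "dr": [0, 0, 16]}
    - {"offset": [-0.105, 0.228, -0.1], "dr": [0, 0, 16]}
    - {"offset": [-0.105, 0.228, -0.095], "dr": [0, 0, 16]}
    - {"offset": [-0.105, 0.228, -0.095], "dr": [0, 0, 16]}
    - {"offset": [-0.105, 0.228, -0.095], "dr": [0, 0, 16]}
  gripper: -0.3

```text
time_s: 47.78
position: [0.4645, 0.169, 0.1528]
tcp_rot: [[0.945, -0.326, 0.003], [-0.326, -0.945, 0.001], [0.003, -0.002, -1.0]]
force: [-0.0, -0.2, 0.3]
opening: 0.65
grasp_force: 0.0
```

Run:
```python
from h import *
for i in range(3): w=cap('wrist','w17')
go();u,v=proj(w,(.4872,.158,.028));print(u,v)
c=lev(w,.4872,.158);go(((*c,.004),-19))
```

```text
now [0.4649 0.1697 0.1532] yaw -18.93 F [ 0.1  0.9 -0.3] t 47.9 open 0.653 j [7.0, 26.0, 105.0, 0.0, 49.0, 116.0]
329.78215397114764 164.96708843915857
hub [0.4871 0.1581] dia 38.4 px (np.int64(329), np.int64(165)) dab (np.float64(17.4), np.float64(160.1))
now [0.4649 0.1697 0.1532] yaw -18.93 F [ 0.1  0.9 -0.3] t 47.9 open 0.653 j [7.0, 26.0, 105.0, 0.0, 49.0, 116.0]
[0.0242, 0.0041, 0.1493] [-0.1, -0.2, 0.1]
```

A's dab lies along its arm (160°): miscut.

Call:
servo_tool:
  targets:
    - {"offset": [0.015, 0.003, 0.01], "dr": [0, 0, 0]}
    - {"offset": [0.0242, 0.004, 0.03], "dr": [0, 0, 0]}
    - {"offset": [0.0242, 0.004, 0.065], "dr": [0, 0, 0]}
    - {"offset": [0.0242, 0.004, 0.1], "dr": [0, 0, 0]}
    - {"offset": [0.0242, 0.004, 0.13], "dr": [0, 0, 0]}
    - {"offset": [0.0242, 0.004, 0.144], "dr": [0, 0, 0]}
    - {"offset": [0.0242, 0.004, 0.149], "dr": [0, 0, 0]}
    - {"offset": [0.0242, 0.004, 0.149], "dr": [0, 0, 0]}
    - {"offset": [0.0242, 0.004, 0.149], "dr": [0, 0, 0]}

```text
time_s: 48.68
position: [0.4859, 0.1577, 0.0039]
tcp_rot: [[0.946, -0.325, 0.003], [-0.325, -0.946, 0.0], [0.002, -0.001, -1.0]]
force: [-1.2, -0.4, 1.4]
opening: 0.65
grasp_force: 0.0
```

Call:
servo_tool:
  targets:
    - {"offset": [0, 0, 0], "dr": [0, 0, 0]}
    - {"offset": [0, 0, 0], "dr": [0, 0, 0]}
    - {"offset": [0, 0, 0], "dr": [0, 0, 0]}
    - {"offset": [0, 0, 0], "dr": [0, 0, 0]}
    - {"offset": [0, 0, 0], "dr": [0, 0, 0]}
    - {"offset": [0, 0, -0.03], "dr": [0, 0, 0]}
    - {"offset": [0, 0, -0.065], "dr": [0, 0, 0]}
    - {"offset": [0, 0, -0.1], "dr": [0, 0, 0]}
    - {"offset": [0, 0, -0.14], "dr": [0, 0, 0]}
    - {"offset": [0, 0, -0.18], "dr": [0, 0, 0]}
    - {"offset": [0, 0, -0.22], "dr": [0, 0, 0]}
    - {"offset": [0, 0, -0.22], "dr": [0, 0, 0]}
    - {"offset": [0, 0, -0.22], "dr": [0, 0, 0]}
    - {"offset": [0, 0, -0.22], "dr": [0, 0, 0]}
  gripper: 1

```text
time_s: 49.85
position: [0.4834, 0.1568, 0.2226]
tcp_rot: [[0.945, -0.326, -0.001], [-0.326, -0.945, 0.0], [-0.001, 0.0, -1.0]]
force: [0.1, -0.5, -2.5]
opening: 0.412
grasp_force: 29.9
```

Run:
```python
from h import *
from rig import bot;print(bot.read_state()['grasp_force'])
go(((.58,.425,.225),-3),((.58,.425,.06),-3))
```

```text
29.919873741455376
now [0.4834 0.1568 0.2226] yaw -19.01 F [ 0.1 -0.5 -2.5] t 49.9 open 0.412 j [5.0, 21.0, 99.0, 0.0, 60.0, 114.0]
[0.0039, -0.2851, -0.0025] [0.0, 0.1, -16.0]
[0.0041, -0.2851, 0.1625] [0.0, 0.1, -16.0]
```

Call:
servo_tool:
  targets:
    - {"offset": [0, -0.02, 0], "dr": [0, 0, -2]}
    - {"offset": [0, -0.05, 0], "dr": [0, 0, -4]}
    - {"offset": [0, -0.09, 0], "dr": [0, 0, -7]}
    - {"offset": [0.001, -0.13, 0], "dr": [0, 0, -10]}
    - {"offset": [0.001, -0.17, 0], "dr": [0, 0, -13]}
    - {"offset": [0.002, -0.21, 0], "dr": [0, 0, -16]}
    - {"offset": [0.002, -0.245, 0], "dr": [0, 0, -16]}
    - {"offset": [0.003, -0.27, 0], "dr": [0, 0, -16]}
    - {"offset": [0.003, -0.285, 0], "dr": [0, 0, -16]}
    - {"offset": [0.003, -0.285, 0.01], "dr": [0, 0, -16]}
    - {"offset": [0.003, -0.285, 0.04], "dr": [0, 0, -16]}
    - {"offset": [0.003, -0.285, 0.08], "dr": [0, 0, -16]}
    - {"offset": [0.003, -0.285, 0.12], "dr": [0, 0, -16]}
    - {"offset": [0.003, -0.285, 0.15], "dr": [0, 0, -16]}
    - {"offset": [0.003, -0.285, 0.16], "dr": [0, 0, -16]}
    - {"offset": [0.003, -0.285, 0.16], "dr": [0, 0, -16]}
    - {"offset": [0.003, -0.285, 0.16], "dr": [0, 0, -16]}

```text
time_s: 51.27
position: [0.5801, 0.4246, 0.0624]
tcp_rot: [[0.999, -0.053, -0.001], [-0.053, -0.999, -0.001], [-0.001, 0.001, -1.0]]
force: [0.8, 0.6, -0.5]
opening: 0.414
grasp_force: 29.9
```

Call:
servo_tool:
  targets:
    - {"offset": [0, 0, 0], "dr": [0, 0, 0]}
    - {"offset": [0, 0, 0], "dr": [0, 0, 0]}
    - {"offset": [0, 0, 0], "dr": [0, 0, 0]}
    - {"offset": [0, 0, 0], "dr": [0, 0, 0]}
    - {"offset": [0, 0, -0.03], "dr": [0, 0, 0]}
    - {"offset": [0, 0, -0.07], "dr": [0, 0, 0]}
    - {"offset": [0, 0, -0.11], "dr": [0, 0, 0]}
    - {"offset": [0, 0, -0.15], "dr": [0, 0, 0]}
    - {"offset": [0, 0, -0.165], "dr": [0, 0, 0]}
    - {"offset": [-0.02, 0.02, -0.165], "dr": [0, 0, 2]}
    - {"offset": [-0.05, 0.05, -0.165], "dr": [0, 0, 5]}
    - {"offset": [-0.08, 0.08, -0.165], "dr": [0, 0, 9]}
    - {"offset": [-0.1, 0.115, -0.165], "dr": [0, 0, 12]}
    - {"offset": [-0.12, 0.15, -0.165], "dr": [0, 0, 12]}
    - {"offset": [-0.14, 0.185, -0.165], "dr": [0, 0, 12]}
    - {"offset": [-0.15, 0.22, -0.165], "dr": [0, 0, 12]}
    - {"offset": [-0.16, 0.255, -0.165], "dr": [0, 0, 12]}
    - {"offset": [-0.16, 0.29, -0.165], "dr": [0, 0, 12]}
    - {"offset": [-0.16, 0.325, -0.165], "dr": [0, 0, 12]}
    - {"offset": [-0.16, 0.36, -0.165], "dr": [0, 0, 12]}
  gripper: -0.3

```text
time_s: 52.93
position: [0.4015, 0.073, 0.2294]
tcp_rot: [[0.966, -0.258, 0.004], [-0.258, -0.966, -0.0], [0.004, -0.001, -1.0]]
force: [0.5, 0.1, 1.4]
opening: 0.651
grasp_force: 0.0
```

Call:
servo_tool:
  targets:
    - {"offset": [0, 0.04, 0], "dr": [0, 0, 0]}
    - {"offset": [0, 0.08, 0], "dr": [0, 0, 0]}
    - {"offset": [0, 0.12, 0], "dr": [0, 0, 0]}
    - {"offset": [0, 0.16, 0], "dr": [0, 0, 0]}
    - {"offset": [0, 0.2, 0], "dr": [0, 0, 0]}
    - {"offset": [0, 0.22, 0], "dr": [0, 0, 0]}
    - {"offset": [0, 0.22, 0], "dr": [0, 0, 0]}
    - {"offset": [0, 0.22, 0], "dr": [0, 0, 0]}

```text
time_s: 53.6
position: [0.3447, -0.1391, 0.2288]
tcp_rot: [[0.965, -0.262, 0.002], [-0.262, -0.965, -0.001], [0.003, -0.0, -1.0]]
force: [0.3, 1.3, -0.0]
opening: 0.648
grasp_force: 0.0
```

Run:
```python
from h import *
d=cap('top','top5');e=cap('scene','sc5');go()
a=cv2.resize(d['color'][105:215,170:430,::-1],None,fx=3,fy=3,interpolation=cv2.INTER_CUBIC)
b=cv2.resize(e['color'][130:310,240:480,::-1],(347,260),interpolation=cv2.INTER_CUBIC)
c=np.zeros((260,780,3),np.uint8);c[:,:347]=b;cv2.imwrite('pics/fin.png',np.vstack([a,c]))
```

```text
now [ 0.3445 -0.1373  0.2284] yaw -15.0 F [-0.5  0.5  0.8] t 53.7 open 0.651 j [-39.0, 10.0, 116.0, 0.0, 55.0, 66.0]
```

View pics/fin.png

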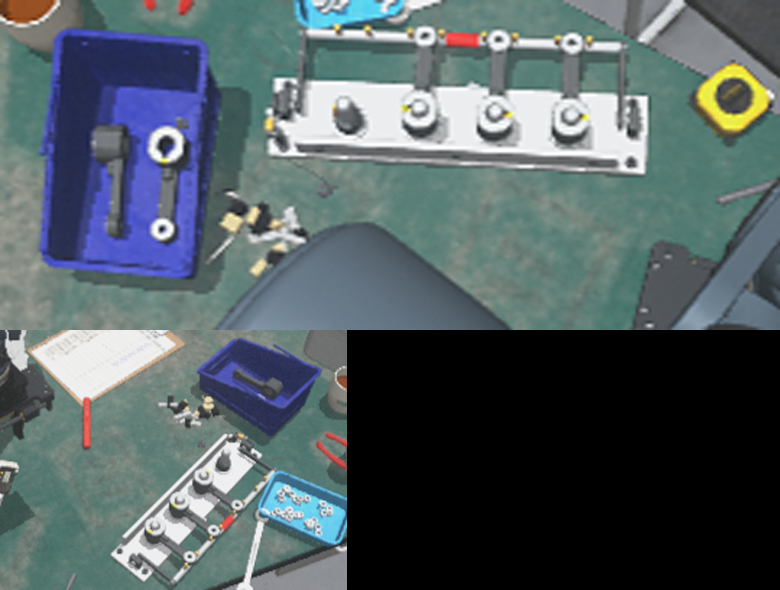

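Three levers are seated: hubs at (420,110), (494,115), (570,118), eyes on the bar. Both miscut levers are in the bin at (110,145) and (165,145), and the bar is home. The row's sixth place (y≈−0.17) was empty from the start in both views.

```bash
python3 -c "
from rig import ticket
print(ticket.hand_in())"
```

```text
the job is handed in; nothing more can be done
None
```

Job handed in at about 54 s: the rest bar is home, one left-hand and two right-hand levers are seated on matching shafts with their arms on the bar, and both miscut levers are in the scrap bin; five levers were found and the sixth place was empty.

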